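Purge-dry the catalyst tablets: sweep in, set gas flow, lock

TASK

Get the tablets ready for gas drying: with the green pusher, not the fingers, sweep all four tablets into the steel bay, then stand the pusher upright back in the middle of its blue mat. Then turn the regulator knob so that its white pointer lines up with the red mark, and after that slide the yellow lock fully home over the knob. Leave the other things on the bench where they are.

Things in the scene. Friction and masses are not known exactly. Their poses are not given: they have to be found in the camera images.
- console: Grey wedge-shaped gas flow controller, fixed to the bench, 280 wide (y), 173 deep, 45 high in front and 139 behind, a small brass stub 30 high on top at the back. Origin: about the middle of its underside; its own -x side is the low front, nearest the robot. It may stand left or right of the middle, turned up to 15 degrees.
- knob_grip (a point): Grip point of the black knob, on its axis, 36 above the console's sloping face. Site z: knob axis = face normal, 35 degrees from vertical, leaning to console -x. Site y: along the bar to its pointer end. Bar 46 long (y), 14 thick (x), 10 to 44 above the face; skirt radius 27, top 12 above the face. Grip across the 14 mm, along the tilted axis. Friction 0.06 N m, stays where left.
- knob_pointer (a point): Point 35 from the knob's axis, 4 above the face, straight out from the white pointer line at one end of the bar. The knob is set when this point coincides with mark_tip.
- knob (a joint): Knob angle, rad, 0 to 3.14. Grows clockwise as seen looking onto the face. At 0 the pointer points along the console's +y; at 1.57 straight up the slope. Starts at 0.3 to 0.7.
- mark_tip (a point): The red mark on the edge of the blue round dial under the knob: a block 8 wide and 12 long, its middle 35 from the knob's axis; this point is 4 above the face. Not to be moved by the robot.
- mark (a joint): Angle of the red mark about the same axis, on the same scale as knob (the knob is set when both are equal). Between 1.2 and 1.8, fixed in a run.
- lock_tab (a point): Grip point of the lock, a hood with yellow walls and clear roof, 84 up the slope x 70 along console y, 52 high over the face, open to the knob; it clears the knob. On its roof a black tab: 44 long (point x, up the slope), 12 thick (point y), 52 to 80 above the face; this point is 70 above the face, in the tab's middle. Site z: face normal; point y: slide direction to the knob (console +y).
- lock (a joint): Slide of the lock, m: 0 is parked beside the knob, 0.130 is fully home at its stop with the hood centred over the knob. Starts at 0 to 0.012. About 2 N of friction, no spring.
- bay: Steel pen fixed to the bench, walls 35 high, 4 thick, at the back and sides, floor flush with the bench; copper pipe on the back wall, top at 51. Origin at bench level: inside x = -45 (open mouth) to +45 (back wall), y = -75 to +75. From the mouth the sides flare to x = -86, y = +-104. Mouth (-x) faces the robot's side, turned up to 17 degrees. Stands on the other side from the console.
- mat: Square blue mat, 170 x 170, under 1.5 thick and not felt, fixed flat on the bench between console and bay; origin at its middle. The pusher starts on it.
- pusher: Stands upright. Green blade 130 wide (y), 8 thick (x), 40 high, 5 thick wings at both ends reaching to x = +30 with 120 clear between; foot 8 high reaching back to x = -34. White handle 18 thick (x), 40 wide (y), 40 to 108 high. Origin at bench level under blade and handle; +x (winged side) is the sweeping direction. 0.11 to 0.18 kg.
- pusher_handle (a point): Grip point in the pusher's handle, 85 above the pusher's underside, axes as the pusher's. Grip it from above across its 18 mm (point x).
- tablet0: Cream catalyst tablet, 24 diameter, 16 high, lying flat on the bench in front of the bay's mouth; origin in the middle of its underside. 11 to 22 g.
- tablet1: Cream catalyst tablet, 24 diameter, 16 high, lying flat on the bench in front of the bay's mouth; origin in the middle of its underside. 11 to 22 g.
- tablet2: Cream catalyst tablet, 24 diameter, 16 high, lying flat on the bench in front of the bay's mouth; origin in the middle of its underside. 11 to 22 g.
- tablet3: Cream catalyst tablet, 24 diameter, 16 high, lying flat on the bench in front of the bay's mouth; origin in the middle of its underside. 11 to 22 g.
- reagent: Glass bottle with orange cap, 72 diameter, 170 high; bystander behind the work area. Leave in place.
- amber: Amber jar with white cap, 44 diameter, 65 high; bystander beyond the mat, between console and bay. Leave in place.
- vial_a: Small glass vial, red cap, 28 diameter, 50 high; bystander on the bay's +y side, about 140 from its middle. Leave in place.
- vial_b: Small glass vial, blue cap, 28 diameter, 50 high; bystander in front of the console's +y end. Leave in place.
- spatula: Spatula 160 long lying flat across the robot's front, near the base; bystander. Leave in place.
Things that resemble listed ones, but are neither listed nor needed, are in the scene too. Of the things shaped like the pusher, the green one is meant.

How it is judged:
By the outcome, as a careful person would: the job done as asked, in the order asked, and still so for the second after the job is handed in, with the robot touching nothing.
It also fails if it takes over 64 s, if anything falls off the work surface, if the arm or the gripper's body presses on something with over 40 N, if the wrist force passes 120 N, or if a joint passes its speed limit or range.

ROBOT

A 6-joint arm with a two-finger parallel gripper is mounted at the origin on the work surface. World frame = base frame: x ahead of the robot, y to its left, z up, the work surface at z = 0. Lengths are in m, angles in rad, forces in N, time in s.
With the tool pointing down it reaches from about 0.3 to 0.875 m from the base axis. Payload 6.4 kg.
Tool frame: the origin (TCP) lies at the very end of the fingers, on their centre line; the grasp point (between the pads) lies 19 mm behind it (ctrl.pinch_z is the distance from the TCP to the grasp point, in m); z points along the fingers, y is the line along which they close (so a half turn about z gives the same grasp; the last joint's range is limited). The gripper opens to 85 mm and grips with 20 to 120 N. Pads are 22 mm wide; open, the fingers measure 114 mm over their backs; the gripper's body (76 mm by 85 mm) begins 54 mm behind the grasp point. The pads swing forward as they close: fully open they stand 13 mm farther back than shut.
Start: joints at [1.095, 0.181, 1.607, -0, 1.354, -0.206], TCP at [0.153, 0.554, 0.231] pointing down, gripper open.
Joint ranges: [-2.99, 2.99], [-0.89, 2.07], [0.3, 2.58], [-1.14, 4.28], [0, 2.63], [-3.12, 3.12]. Speed limits (rad/s): [2.57, 2.57, 3.01, 3.14, 3.14, 3.14].

INTERFACE

Orientations are given as [roll, pitch, yaw] about the fixed x, y, z axes, in that order (R = Rz(yaw) Ry(pitch) Rx(roll)).
In Python, from rig import ctrl gives the robot as it stands.
- The arm moves only by the tool step_arm, never from a script. Its arguments are lists of equal length, an entry for each row: "travel": the shift along the tool's x, y, z in units of 4 cm (1.0 is 4 cm), a list of three; "dr": the turn, a rotation vector about the tool's x, y, z in units of 4 degrees (1.0 is 4 degrees), a list of three; "fingers": the opening in per cent of the stroke, from 0 (shut) to 100 (fully open). In form: {"travel": [[dx, dy, dz], ...], "dr": [[rx, ry, rz], ...], "fingers": [fingers, ...]}. A call has 1 to 10 rows; each row shifts and turns the commanded pose from where the row before left it, along the tool's axes as they then stand; what a row does not reach is not made up. A row lasts 1/12 s, in which the tool goes at most 41.7 mm and 7.16 degrees, less where a joint would pass 70% of its speed; a pose out of reach is approached as far as the arm can. A call with a number of a shift or a turn outside -1 to 1 is refused whole. A call with a gripper value outside its range is refused whole. The fingers move at their own pace and stop on an object; "newtons" is the grip in N (left out, the last holds). Time passes only in rows, so rows that do not move let the fingers close. It gives the time, the measured TCP pose, the force, the opening and the grip force at its end, in the units of the state.
- ctrl.read_state(): the state, without advancing time (a new reading comes with each control period).
- ctrl.read_camera(name): name is "side" or "top"; returns (picture, depth): 400x640x3 uint8, red, green, blue; 400x640 float32, m along the optical axis (not along the pixel's ray), 0 where there is no reading.
- ctrl.get_calibration(name): a dict with "intrinsics" (3x3 intrinsics, pixels), "world_from_camera" (4x4, takes a point from camera to world coordinates). Camera axes: x right, y down, z forward; pixel columns grow to the right and rows downward; lengths in m; the calibration is good to about 2 mm. A picture is of the moment at which its call begins. get_calibration takes no time and is no camera call.
- ctrl.hand_in(): hands the job in; it is judged then, once.
Trained networks look in the newest picture that a camera, given by its name, has taken for a name from the list of things; names that differ only in an ending like _2 or _b are one class to them, and where a whole thing is asked for, a point or a joint stands for the part that bears it (a point fixed in the world has none). Each returns a list of dicts, best first, with "conf" (0 to 1); they miss things now and then, are a little off and sometimes report something else, mostly with a low value. They report only what shows in the picture. A call takes as long as a camera call. They do not tell look-alikes from the thing itself.
- ctrl.find_in(camera, thing): "at" ([row, column] in pixels, amid what is visible of it).
- ctrl.silhouettes(camera, thing): "mask" (400x640 bool, what is visible of it) and "at" ([row, column] in pixels, amid what is visible of it).
- ctrl.tip_of(camera, thing): "at" ([row, column] in pixels: a listed point, or the origin of a listed thing).
The state is a dict: "clock": time; "joint_positions": joint angles; "qvel": joint speeds; "effort": joint torques, N m; "ee_pos": TCP position; "eef_rot": TCP orientation; "ft_force": force on the tool from outside, world axes, zero at the start; "torque": the same for the moment, N m; "opening": finger opening in m; "grasp_force": force on a finger pad.
Only numpy, scipy, OpenCV 4.12 (cv2) and the standard library are available. Lean on these libraries where they do the work, as an engineer would, in place of code of your own. Each camera call takes 0.05 s, during which the arm holds its last target. There are 200 camera calls.

## Working session

There is one attempt and no reset: what is moved stays moved. The work goes in short steps, Python scripts to look and compute and a tool call to move; the robot and the scene stay as the last step left them, time stands still between calls to the robot, and variables do not carry over. Pictures are saved under pics/ and viewed, at most 10 in all, crops included, and the job is handed in when it is done.

Besides the shell and the picture viewer there is one more tool, called after "Request:" by a JSON object that holds its "method" and its "body", one argument or row to a line. step_arm: Moves the arm, as the interface text tells. Shifts and turns lie within -1 to 1; 1 stands for 4 cm of shift or 4 degrees of turn. Its arguments: {"type":"object","properties":{"travel":{"type":"array"},"dr":{"type":"array"},"fingers":{"type":"array"},"newtons":{"type":"number"}},"required":["travel","dr","fingers"]}

```bash
ls; mkdir -p pics; cat > h.py <<'E'
import numpy as np, cv2
from rig import ctrl
from scipy.spatial.transform import Rotation as R
def cal(c):
    d=ctrl.get_calibration(c); return np.array(d["intrinsics"]),np.array(d["world_from_camera"])
def ray(c,at,z):
    "pixel [row,col] -> world point on plane z"
    K,T=cal(c); d=T[:3,:3]@np.linalg.inv(K)@[at[1],at[0],1]; o=T[:3,3]
    return o+d*(z-o[2])/d[2]
def cloud(c,dep):
    K,T=cal(c); v,u=np.mgrid[:400,:640]
    p=np.stack([(u-K[0,2])/K[0,0]*dep,(v-K[1,2])/K[1,1]*dep,dep],-1)
    return p@T[:3,:3].T+T[:3,3]
def proj(c,P):
    K,T=cal(c); q=(np.asarray(P)-T[:3,3])@T[:3,:3]; q=q@K.T; return q[...,:2]/q[...,2:]
E
python3 - <<'E'
from h import *
for c in ("top","side"):
    im,d=ctrl.read_camera(c); cv2.imwrite(f"pics/{c}0.png",im[...,::-1]); np.save(f"{c}0.npy",d)
    K,T=cal(c); print(c,K[0,0],T.round(2).tolist())
for t,z in [("pusher_handle",.085),("pusher",0),("bay",0),("mat",0),("tablet0",0.0),("console",0),("amber",0),("reagent",0),("vial_a",0),("spatula",0),("lock_tab",.15),("knob_grip",.12),("knob_pointer",.1),("mark_tip",.1)]:
    for r in ctrl.tip_of("top",t): print(t,round(r["conf"],2),np.round(r["at"]),ray("top",r["at"],z).round(3))
s=ctrl.read_state(); print(s["clock"],s["eef_rot"],s["ee_pos"],ctrl.pinch_z)
E
```

```text
pics
top 513.8316581653148 [[-0.02, -0.99, 0.11, 0.38], [-1.0, 0.02, 0.01, 0.02], [-0.01, -0.11, -0.99, 1.7], [0.0, 0.0, 0.0, 1.0]]
side 449.5278079512197 [[0.8, -0.39, 0.46, 0.04], [-0.6, -0.51, 0.62, -0.64], [-0.0, -0.77, -0.64, 0.82], [0.0, 0.0, 0.0, 1.0]]
pusher_handle 0.94 [266. 213.] [0.348 0.388 0.085]
pusher_handle 0.89 [199. 333.] [0.551 0.009 0.085]
pusher_handle 0.87 [266. 274.] [0.345 0.197 0.085]
pusher_handle 0.63 [276. 389.] [ 0.306 -0.159  0.085]
pusher 0.98 [272. 389.] [ 0.313 -0.17   0.   ]
pusher 0.97 [266. 278.] [0.343 0.193 0.   ]
pusher 0.91 [268. 221.] [0.338 0.38  0.   ]
pusher 0.89 [201. 330.] [0.553 0.017 0.   ]
bay 0.97 [183. 431.] [ 0.604 -0.32   0.   ]
mat 0.77 [199. 334.] [0.559 0.004 0.   ]
tablet0 0.52 [225. 444.] [ 0.463 -0.357  0.   ]
tablet0 0.46 [217. 428.] [ 0.491 -0.308  0.   ]
tablet0 0.4 [213. 446.] [ 0.503 -0.365  0.   ]
tablet0 0.37 [233. 431.] [ 0.438 -0.314  0.   ]
console 0.9 [188. 247.] [0.6   0.293 0.   ]
console 0.3 [221. 426.] [ 0.479 -0.3    0.   ]
amber 0.53 [168. 331.] [0.662 0.011 0.   ]
reagent 0.67 [140. 332.] [0.758 0.005 0.   ]
vial_a 0.48 [187. 387.] [ 0.596 -0.174  0.   ]
vial_a 0.18 [191. 267.] [0.59  0.227 0.   ]
spatula 0.68 [220. 425.] [ 0.48  -0.294  0.   ]
spatula 0.56 [242. 332.] [0.415 0.015 0.   ]
spatula 0.17 [191. 220.] [0.593 0.384 0.   ]
lock_tab 0.83 [191. 265.] [0.572 0.214 0.15 ]
knob_grip 0.81 [190. 220.] [0.583 0.358 0.12 ]
knob_pointer 0.63 [179. 210.] [0.62  0.394 0.1  ]
0.8 [3.14153860e+00 3.52349373e-05 2.87182909e+00] [0.15324709 0.55422152 0.23132981] 0.0187
```

```bash
python3 - <<'E'
from h import *
im=cv2.imread("pics/top0.png"); cv2.imwrite("pics/topc.png",cv2.resize(im[120:300,185:475],None,fx=2.75,fy=2.75,interpolation=cv2.INTER_CUBIC))
E
```

```text
(no output)
```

View pics/topc.png

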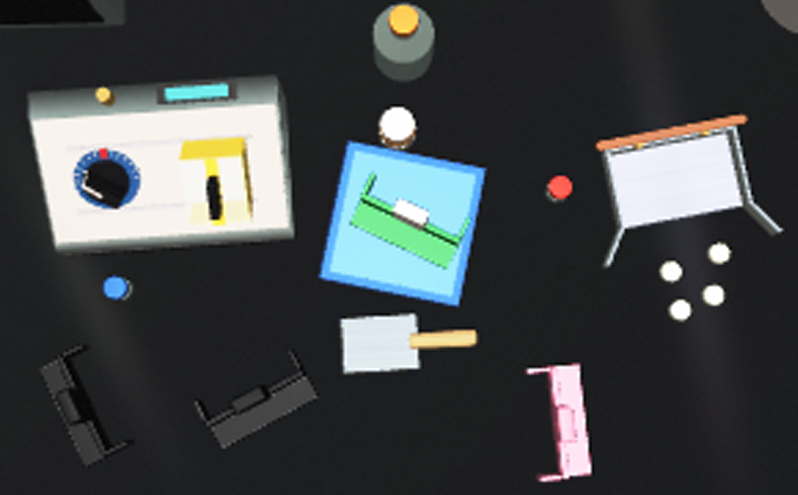

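View pics/side0.png

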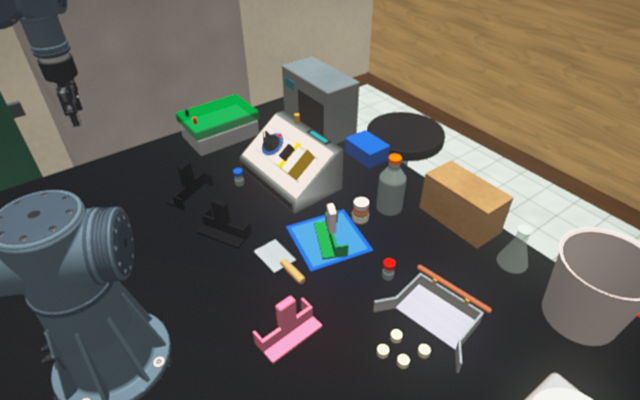

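The top crop (scale 2.75) shows the green pusher on the mat at (410,212), with its wings pointing up and to the right. The bay is at (680,180) and tilted, with the tablets in front of its mouth. The red mark is at (103,154), the pointer is at the left end of the bar near (85,180), and the lock tab is at (213,195). The side view confirms that layout. The pink and black pushers are decoys.

```bash
python3 - <<'E'
from h import *
im=cv2.imread("pics/top0.png"); d=np.load("top0.npy"); P=cloud("top",d)
hsv=cv2.cvtColor(im,cv2.COLOR_BGR2HSV); H,S,V=cv2.split(hsv)
X,Y,Z=P[...,0],P[...,1],P[...,2]
def rect(m,n):
    q=P[m]; r=cv2.minAreaRect((q[:,:2]*1000).astype(np.float32)); print(n,m.sum(),"c",np.round(r[0],1),"sz",np.round(r[1],1),"ang",round(r[2],1),"z",np.percentile(q[:,2],[5,50,95]).round(4))
v,u=np.mgrid[:400,:640]
box=(v>165)&(v<235)&(u>295)&(u<365)
rect(box&(Z>.095),"handle")
rect(box&(H>85)&(H<125)&(S>80),"mat")
rect(box&(H>45)&(H<80)&(S>80)&(Z>.03)&(Z<.05),"blade")
rect(box&(H>45)&(H<80)&(S>80),"green")
# bay: walls
bb=(v>155)&(v<222)&(u>395)&(u<475)
rect(bb&(Z>.042)&(Z<.06),"pipe")
w=bb&(Z>.025)&(Z<.06); np.save("w.npy",P[w])
fl=bb&(Z<.01)&(V>120)&(X>.52); rect(fl,"floor")
# tablets
t=((v>205)&(v<240)&(u>415)&(u<460)&(V>140)&(X<.53)).astype(np.uint8)
n,l,st,c=cv2.connectedComponentsWithStats(t)
for i in range(1,n): print("tab",st[i,4],ray("top",c[i][::-1],.012).round(4))
# console face
cm=(v>150)&(v<205)&(u>200)&(u<290)&(V>200)&(S<40)&(Z>.05)&(Z<.14)
q=P[cm]; A=np.c_[q[:,:2],np.ones(len(q))]
for _ in range(5):
    k=np.linalg.lstsq(A,q[:,2],rcond=None)[0]; e=abs(q[:,2]-A@k); g=e<.004; q,A=q[g],A[g]
nrm=np.array([-k[0],-k[1],1]);nrm/=np.linalg.norm(nrm); print("face",len(q),k.round(4),nrm.round(3),np.degrees(np.arccos(nrm[2])),"yaw",np.degrees(np.arctan2(-nrm[1],-nrm[0])),"z rng",q[:,2].min(),q[:,2].max())
np.save("face.npy",k)
# height above face
h=(Z-(k[0]*X+k[1]*Y+k[2]))*nrm[2]
kb=(v>165)&(v<210)&(u>205)&(u<240)
print("red",[ (a,b) for a,b in zip(*np.where(kb&((H<8)|(H>172))&(S>120)&(V>100)))])
for n,m in (("knob",kb&(h>.035)&(h<.055)&(V<90)),("tab",(v>170)&(v<205)&(u>248)&(u<280)&(h>.06)&(h<.09))):
    print(n,m.sum(),P[m].mean(0).round(4),"h",np.percentile(h[m],[5,50,95]).round(4),"px",np.c_[np.where(m)].mean(0))
E
```

```text
handle 96 c [473.5   4.5] sz [192.5  37.4] ang 0.2 z [0.1027 0.1088 1.7012]
mat 2181 c [511.3  24.5] sz [175.  260.8] ang 77.1 z [-0.0052  0.0016  0.0089]
blade 83 c [5.65e+02 1.00e-01] sz [128.3  31.8] ang 63.1 z [0.0328 0.0397 0.0459]
green 450 c [492.7  36.6] sz [128.6 193.9] ang 63.2 z [0.0027 0.0098 0.0427]
pipe 209 c [ 591.3 -317.2] sz [130.3 179.7] ang 9.2 z [0.0441 0.05   0.0558]
floor 1157 c [ 597.1 -343.5] sz [206.6 115.5] ang 87.9 z [-0.0047  0.0021  0.008 ]
tab 44 [ 0.5071 -0.3641  0.012 ]
tab 45 [ 0.4874 -0.3054  0.012 ]
tab 44 [ 0.4572 -0.3548  0.012 ]
tab 42 [ 0.4408 -0.3149  0.012 ]
face 862 [ 0.5972  0.0013 -0.2648] [-0.513 -0.001  0.859] 30.84450044753422 yaw 0.12410081086132806 z rng 0.05999853169037217 0.13916710590430248
red [(np.int64(174), np.int64(221)), (np.int64(174), np.int64(222)), (np.int64(174), np.int64(223)), (np.int64(175), np.int64(221)), (np.int64(175), np.int64(222)), (np.int64(175), np.int64(223)), (np.int64(176), np.int64(221)), (np.int64(176), np.int64(222)), (np.int64(176), np.int64(223))]
knob 51 [0.5799 0.3496 0.1295] h [0.0356 0.0404 0.0464] px [190.19607843 222.19607843]
tab 65 [0.5678 0.2219 0.1583] h [0.0612 0.0725 0.0791] px [192.03076923 262.30769231]
```

```bash
cat >> h.py <<'E'
from scipy.optimize import minimize, least_squares
def cons(x,y,yaw):
    "console->world: T; face frame at face front-edge: ex up slope, ey, n"
    Rz=R.from_euler('z',yaw).as_matrix(); t=np.radians(35)
    F=Rz@np.array([[np.cos(t),0,-np.sin(t)],[0,1,0],[np.sin(t),0,np.cos(t)]])
    o=Rz@[-.0865,0,.045]+[x,y,0]
    return F,o
E
cat > m.py <<'E'
from h import *
im=cv2.imread("pics/top0.png"); d=np.load("top0.npy"); P=cloud("top",d)
hsv=cv2.cvtColor(im,cv2.COLOR_BGR2HSV); H,S,V=cv2.split(hsv)
X,Y,Z=P[...,0],P[...,1],P[...,2]; v,u=np.mgrid[:400,:640]
def rect(m,n):
    q=P[m]; r=cv2.minAreaRect((q[:,:2]*1000).astype(np.float32)); print(n,m.sum(),"c",np.round(r[0],1),"sz",np.round(r[1],1),"ang",round(r[2],1),"mean",q.mean(0).round(4))
ok=(Z<.2)&(d>0); box=(v>165)&(v<235)&(u>295)&(u<365)&ok
rect(box&(Z>.095)&(Z<.12)&(S<60)&(v>190),"handle")
m=box&(H>85)&(H<125)&(S>80); r=cv2.minAreaRect(np.float32([ray("top",p,0)[:2]*1000 for p in np.c_[np.where(m)]])); print("mat",r)
a=ray("top",[120+228/2.75,185+622/2.75],0);b=ray("top",[120+205/2.75,185+745/2.75],0)
yw=np.arctan2(-(a-b)[0],(a-b)[1]); c=(a+b)/2+.045*np.array([np.cos(yw),np.sin(yw),0]); print("bay",a,b,np.linalg.norm(a-b),"yaw",np.degrees(yw),"c",c.round(4))
# console IoU of face
white=((V>150)&(v>140)&(v<215)&(u>190)&(u<300)&(S<60)).astype(np.uint8)
n,l,st,_=cv2.connectedComponentsWithStats(white); white=(l==1+np.argmax(st[1:,4])).astype(np.uint8)
cs,_=cv2.findContours(white,0,1); w=np.zeros_like(white); cv2.drawContours(w,[cv2.convexHull(max(cs,key=len))],-1,1,-1)
w=cv2.resize(w,None,fx=4,fy=4,interpolation=0)
def cost(p,full=0):
    F,o=cons(p[0],p[1],p[2]); L=.094/np.sin(np.radians(35))
    c=np.array([o+F@[s,t,0] for s,t in((0,-.14),(0,.14),(L,.14),(L,-.14))])
    q=(proj("top",c)+.5)*4; k=np.zeros_like(w); cv2.fillPoly(k,[np.round(q*16).astype(np.int32)],1,shift=4)
    return -(k&w).sum()/(k|w).sum()
best=min((minimize(cost,[.6,.29,y0],method="Nelder-Mead",options=dict(initial_simplex=[[.6,.29,y0],[.61,.29,y0],[.6,.3,y0],[.6,.29,y0+.05]])) for y0 in(0,.05,.1)),key=lambda r:r.fun)
print("console",best.x.round(4),np.degrees(best.x[2]),best.fun); np.save("con.npy",best.x)
F,o=cons(*best.x)
loc=(P-o)@F  # face coords
h=loc[...,2]
wf=(white>0)&ok&(abs(h)<.012); print("face h",np.median(h[wf]))
def onface(at,hh):
    K,T=cal("top"); dr=T[:3,:3]@np.linalg.inv(K)@[at[1],at[0],1]; e=T[:3,3]
    oo=o+F[:,2]*hh; p=e+dr*(((oo-e)@F[:,2])/(dr@F[:,2])); return (p-o)@F
kb=(v>165)&(v<210)&(u>205)&(u<242)
blue=kb&(H>95)&(H<125)&(S>100)
q=np.array([onface(p,.002)[:2] for p in np.c_[np.where(blue)]]); 
(cx,cy),rr=cv2.minEnclosingCircle(np.float32(q*1000)); print("dial",cx,cy,rr)
red=np.array([onface(p,.004)[:2] for p in np.c_[np.where(kb&((H<8)|(H>172))&(S>120)&(V>100))]]).mean(0); print("red",red, "r",np.hypot(*(red*1000-[cx,cy])), "ang",np.arctan2(red[0]*1000-cx,red[1]*1000-cy))
bar=kb&(V<80)&(h>.03); B=np.array([onface(p,.044)[:2] for p in np.c_[np.where(bar)]]); print("bar",cv2.minAreaRect(np.float32(B*1000)))
tb=(v>170)&(v<212)&(u>248)&(u<275)&(V<80); B=np.array([onface(p,.08)[:2] for p in np.c_[np.where(tb)]]); print("tab",tb.sum(),cv2.minAreaRect(np.float32(B*1000)))
yl=(v>165)&(v<212)&(u>240)&(u<285)&(H>20)&(H<35)&(S>120); B=np.array([onface(p,.052)[:2] for p in np.c_[np.where(yl)]]);print("hood at roof",B.min(0),B.max(0))
I=cv2.resize(im[140:215,190:295],None,fx=7,fy=7,interpolation=cv2.INTER_CUBIC)
cv2.imwrite("pics/con.png",I)
E
python3 m.py; python3 - <<'E'
from h import *
ctrl.read_camera("side")
for t in ("knob_grip","lock_tab","knob_pointer","mark_tip","pusher_handle","console","bay"):
  for r in ctrl.tip_of("side",t)[:3]: print(t,round(r["conf"],2),np.round(r["at"],1))
E
```

```text
handle 75 c [554.8   4.3] sz [38.9 17.9] ang 64.1 mean [0.5545 0.0048 0.1077]
mat ((552.7376098632812, 14.776847839355469), (174.31517028808594, 174.75872802734375), 77.15399932861328)
bay [ 0.53985486 -0.25233861  0.        ] [ 0.56445465 -0.40187924  0.        ] 0.1515504928799972 yaw 9.341630221433412 c [ 0.5966 -0.3198  0.    ]
console [0.4467 0.3933 0.1167] 6.684507609859605 0.0
face h nan
dial 268.2127380371094 -77.99285125732422 34.83016586303711
red [ 0.30104319 -0.08109308] r 32.976509081601215 ang 1.6649486196712253
bar ((282.52691650390625, -98.63195037841797), (0.0, 0.0), 0.0)
tab 162 ((249.12452697753906, -190.24063110351562), (71.53189086914062, 87.11094665527344), 80.84464263916016)
hood at roof [ 0.22144427 -0.23470293] [ 0.32258256 -0.16697121]
knob_grip 0.81 [138.2 263.6]
lock_tab 0.7 [146.6 285.8]
lock_tab 0.26 [237.7 329.5]
knob_pointer 0.51 [134.8 270.3]
mark_tip 0.29 [355.9 423.3]
mark_tip 0.22 [181.8 288.2]
pusher_handle 0.92 [213.1 330.1]
pusher_handle 0.78 [312.  287.2]
pusher_handle 0.67 [210.1 221.5]
console 0.65 [178.3 286.2]
bay 0.84 [318.3 434.6]
bay 0.75 [262.4 283.1]m.py:21: RuntimeWarning: overflow encountered in scalar negative
  return -(k&w).sum()/(k|w).sum()
  return _methods._mean(a, axis=axis, dtype=dtype,
  ret = ret.dtype.type(ret / rcount)
```

View pics/con.png

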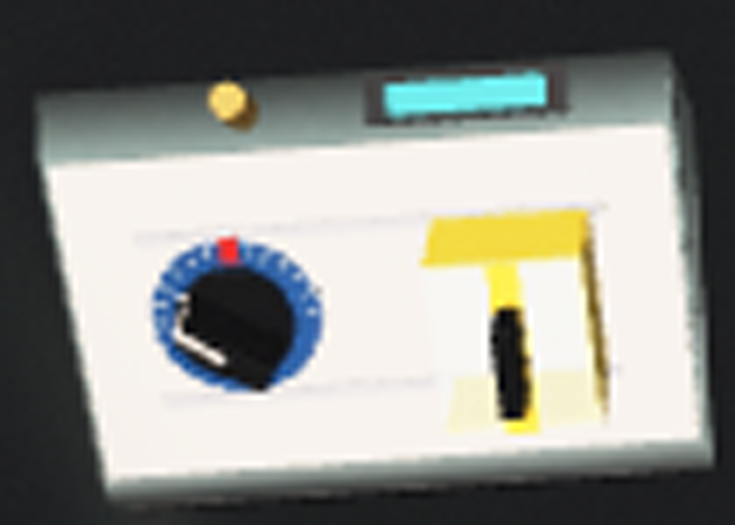

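The crop (scale 7) shows the knob on its blue dial at about (240,310), with its pointer end at the upper left (180,310). The red mark is at (228,250), and the tab is at (511,362). Next I'll fix the sign bug in the fit and rerun it.

```bash
sed -i 's/return -(k&w).sum()\/(k|w).sum()/return -float((k\&w).sum())\/float((k|w).sum())/' m.py; cat >> m.py <<'E'
ax=np.array([cx,cy])/1000
for n,t,hh in(("pt","knob_pointer",.004),("grip","knob_grip",.036),("tab","lock_tab",.07)):
    at={"pt":[179,210],"grip":[190,220],"tab":[191,265]}[n]; f=onface(at,hh); print(n,f.round(4),"rel",(f[:2]-ax).round(4),"ang",np.arctan2(*(f[:2]-ax)).round(3),"world",(o+F@f).round(4))
# side-camera consistency
for n,f in(("grip",[*ax,.036]),("mark",[*red,.004])): print(n,proj("side",o+F@np.array(f)).round(1))
wl=kb&(V>150)&(S<60)
E
python3 m.py
```

```text
handle 75 c [554.8   4.3] sz [38.9 17.9] ang 64.1 mean [0.5545 0.0048 0.1077]
mat ((552.7376098632812, 14.776847839355469), (174.31517028808594, 174.75872802734375), 77.15399932861328)
bay [ 0.53985486 -0.25233861  0.        ] [ 0.56445465 -0.40187924  0.        ] 0.1515504928799972 yaw 9.341630221433412 c [ 0.5966 -0.3198  0.    ]
console [0.6322 0.29   0.0538] 3.080587422670833 -0.9196936240684516
face h 0.004988033692412503
dial 74.61106872558594 65.5068588256836 37.430355072021484
red [0.11018487 0.06396835] r 35.60705841849677 ang 1.6140177004903509
bar ((80.30648040771484, 62.24208068847656), (43.484657287597656, 32.61989974975586), 68.25701904296875)
tab 162 ((59.98583221435547, -57.74272155761719), (77.32219696044922, 93.85181427001953), 84.9813461303711)Traceback (most recent call last):
  File "m.py", line 38, in <module>
    yl=(v>165)&(v<212)&(u>240)&(u<285)&(H>20)&(H<35)&(S>120); B=np.array([onface(p,.052)[:2] for p in np.c_[np.where(yl)]]);print("hood at roof",B.min(0),B.max(0))
                                                                          ~~~~~~^^^^^^^^
  File "m.py", line 29, in onface
    K,T=cal("top"); dr=T[:3,:3]@np.linalg.inv(K)@[at[1],at[0],1]; e=T[:3,3]
        ~~~^^^^^^^
  File "h.py", line 5, in cal
    d=ctrl.get_calibration(c); return np.array(d["intrinsics"]),np.array(d["world_from_camera"])
ValueError: time passes only in moves, steps and waits
```

```bash
python3 - <<'E'
s=open('h.py').read()
s=s.replace('def cal(c):\n','_C={}\ndef cal(c):\n    if c not in _C: _C[c]=_cal(c)\n    return _C[c]\ndef _cal(c):\n',1)
open('h.py','w').write(s)
m=open('m.py').read()
m=m.replace('F,o=cons(*best.x)\n','''pts=np.array([[45,163],[670,125],[35,95],[668,52],[105,482],[702,438],[110,503],[712,467]])
obj=np.array([[.0478,.14,.139],[.0478,-.14,.139],[.0865,.14,.139],[.0865,-.14,.139],[-.0865,.14,.045],[-.0865,-.14,.045],[-.0865,.14,0],[-.0865,-.14,0]])
px=(pts+.5)/7-.5+[190,140]
f=lambda p:(proj("top",obj@R.from_euler('z',p[2]).as_matrix().T+[p[0],p[1],0])-px).ravel()
s=least_squares(f,best.x,loss="soft_l1"); print("LS",s.x.round(4),s.fun.reshape(-1,2).round(1).tolist()); best.x=s.x; np.save("con.npy",s.x)
F,o=cons(*best.x)
''')
open('m.py','w').write(m)
E
python3 m.py
```

```text
handle 75 c [554.8   4.3] sz [38.9 17.9] ang 64.1 mean [0.5545 0.0048 0.1077]
mat ((552.7376098632812, 14.776847839355469), (174.31517028808594, 174.75872802734375), 77.15399932861328)
bay [ 0.53985486 -0.25233861  0.        ] [ 0.56445465 -0.40187924  0.        ] 0.1515504928799972 yaw 9.341630221433412 c [ 0.5966 -0.3198  0.    ]
console [0.6322 0.29   0.0538] 3.080587422670833 -0.9196936240684516
LS [0.6209 0.2898 0.0379] [[-0.9, 0.7], [0.3, 0.7], [0.1, -1.9], [-0.1, -1.2], [-0.6, 1.0], [0.3, 2.1], [1.9, -0.8], [-0.1, -0.7]]
face h -0.0013077553269268674
dial 85.91987609863281 63.385704040527344 37.321468353271484
red [0.12142153 0.06241602] r 35.514893149276475 ang 1.5981033698087463
bar ((94.06538391113281, 58.285560607910156), (43.55113983154297, 31.76592254638672), 58.25539016723633)
tab 162 ((73.78423309326172, -60.09703063964844), (77.05768585205078, 93.40644836425781), 86.02715301513672)
hood at roof [ 0.04596338 -0.10363053] [ 0.15193967 -0.03133948]
pt [0.1101 0.1018 0.004 ] rel [0.0242 0.0384] ang 0.562 world [0.6185 0.3916 0.1114]
grip [0.0858 0.0692 0.036 ] rel [-0.0002  0.0058] ang -0.027 world [0.5815 0.3576 0.1237]
tab [ 0.0906 -0.0737  0.07  ] rel [ 0.0047 -0.1371] ang 3.108 world [0.5713 0.2142 0.1543]
grip [264.7 137.9]
mark [278.5 134.3]
```

```bash
cat >> h.py <<'E'
import json
def down(a):
    "tool pointing down, tool y axis along world heading a (deg)"
    return R.from_euler('xyz',[np.pi,0,np.radians(a+90)])
def pose():
    s=ctrl.read_state(); return np.array(s["ee_pos"]),R.from_euler('xyz',s["eef_rot"]),s
def plan(wps,start=None):
    "wps: (tcp pos, Rotation, fingers, min rows) -> rows in tool units, calls of 10"
    if start is None: p,r,s=pose(); print("clk",round(s["clock"],2),"tcp",p.round(4),"rpy",np.round(s["eef_rot"],3),"j",np.round(s["joint_positions"],2),"op",round(s["opening"],4),"F",np.round(s["ft_force"],1))
    else: p,r=start
    T,D,G=[],[],[]
    for q,rq,f,n in wps:
        q=np.asarray(q,float); rv=(r.inv()*rq).as_rotvec(degrees=True)
        n=max(n,int(np.ceil(np.linalg.norm(q-p)/.039)),int(np.ceil(np.linalg.norm(rv)/3.95)))
        for i in range(n):
            t=(q-p)/(n-i); w=(r.inv()*rq).as_rotvec(degrees=True)/(n-i)
            a=np.round(r.inv().apply(t)/.04,2); b=np.round(w/4,2)
            T.append(a.tolist());D.append(b.tolist());G.append(f)
            p=p+r.apply(a*.04); r=r*R.from_rotvec(b*4,degrees=True)
    for i in range(0,len(T),10): print(len(T[i:i+10]),json.dumps({"travel":T[i:i+10],"dr":D[i:i+10],"fingers":G[i:i+10]}).replace(" ","").replace("-0.0,","0,").replace("-0.0]","0]").replace("0.0,","0,").replace("0.0]","0]"))
E
python3 - <<'E'
from h import *
plan([((.5547,.0045,.19),down(-26.4),60,0),((.5547,.0045,.066),down(-26.4),60,5)])
E
```

```text
clk 1.2 tcp [0.1533 0.5542 0.2313] rpy [-3.142 -0.     2.872] j [ 1.09  0.18  1.61 -0.    1.35 -0.21] op 0.0856 F [ 0.3  0.1 -0.6]
10 {"travel":[[-0.51,-0.41,0.04],[-0.54,-0.37,0.04],[-0.56,-0.33,0.04],[-0.58,-0.29,0.04],[-0.6,-0.25,0.04],[-0.62,-0.21,0.04],[-0.63,-0.17,0.04],[-0.64,-0.13,0.04],[-0.65,-0.08,0.04],[-0.65,-0.04,0.04]],"dr":[[0,0,0.97],[0,0,0.97],[0,0,0.97],[0,0,0.97],[0,0,0.97],[0,0,0.97],[0,0,0.97],[0,0,0.97],[0,0,0.97],[0,0,0.97]],"fingers":[60,60,60,60,60,60,60,60,60,60]}
10 {"travel":[[-0.66,0,0.04],[-0.65,0.05,0.04],[-0.65,0.09,0.04],[-0.64,0.14,0.04],[-0.63,0.18,0.04],[-0.62,0.22,0.04],[-0.6,0.26,0.04],[-0.58,0.3,0.04],[-0.56,0.34,0.04],[-0.54,0.38,0.04]],"dr":[[0,0,0.97],[0,0,0.97],[0,0,0.97],[0,0,0.97],[0,0,0.97],[0,0,0.97],[0,0,0.97],[0,0,0.97],[0,0,0.97],[0,0,0.97]],"fingers":[60,60,60,60,60,60,60,60,60,60]}
10 {"travel":[[-0.51,0.42,0.04],[-0.48,0.45,0.04],[-0.45,0.48,0.04],[-0.41,0.51,0.04],[-0.38,0.53,0.04],[-0.33,0.56,0.03],[0,0,0.62],[0,0,0.62],[0,0,0.62],[0,0,0.62]],"dr":[[0,0,0.97],[0,0,0.97],[0,0,0.97],[0,0,0.97],[0,0,0.98],[0,0,0.97],[0,0,0],[0,0,0],[0,0,0],[0,0,0]],"fingers":[60,60,60,60,60,60,60,60,60,60]}
1 {"travel":[[0,0,0.62]],"dr":[[0,0,0]],"fingers":[60]}
```

Request:
{"method": "step_arm", "body": {
  "travel": [
    [-0.51, -0.41, 0.04],
    [-0.54, -0.37, 0.04],
    [-0.56, -0.33, 0.04],
    [-0.58, -0.29, 0.04],
    [-0.6, -0.25, 0.04],
    [-0.62, -0.21, 0.04],
    [-0.63, -0.17, 0.04],
    [-0.64, -0.13, 0.04],
    [-0.65, -0.08, 0.04],
    [-0.65, -0.04, 0.04]
  ],
  "dr": [
    [0, 0, 0.97],
    [0, 0, 0.97],
    [0, 0, 0.97],
    [0, 0, 0.97],
    [0, 0, 0.97],
    [0, 0, 0.97],
    [0, 0, 0.97],
    [0, 0, 0.97],
    [0, 0, 0.97],
    [0, 0, 0.97]
  ],
  "fingers": [60, 60, 60, 60, 60, 60, 60, 60, 60, 60]
}}

```text
clock: 2.03
ee_pos: [0.308, 0.3426, 0.2154]
eef_rot: [3.141, 0.0, 2.191]
ft_force: [0.5, 1.3, -0.0]
opening: 0.0513
grasp_force: 0.0
```

Request:
{"method": "step_arm", "body": {
  "travel": [
    [-0.66, 0, 0.04],
    [-0.65, 0.05, 0.04],
    [-0.65, 0.09, 0.04],
    [-0.64, 0.14, 0.04],
    [-0.63, 0.18, 0.04],
    [-0.62, 0.22, 0.04],
    [-0.6, 0.26, 0.04],
    [-0.58, 0.3, 0.04],
    [-0.56, 0.34, 0.04],
    [-0.54, 0.38, 0.04]
  ],
  "dr": [
    [0, 0, 0.97],
    [0, 0, 0.97],
    [0, 0, 0.97],
    [0, 0, 0.97],
    [0, 0, 0.97],
    [0, 0, 0.97],
    [0, 0, 0.97],
    [0, 0, 0.97],
    [0, 0, 0.97],
    [0, 0, 0.97]
  ],
  "fingers": [60, 60, 60, 60, 60, 60, 60, 60, 60, 60]
}}

```text
clock: 2.87
ee_pos: [0.4623, 0.1303, 0.1994]
eef_rot: [3.141, -0.0, 1.514]
ft_force: [0.2, 0.3, 0.2]
opening: 0.0515
grasp_force: 0.0
```

Request:
{"method": "step_arm", "body": {
  "travel": [
    [-0.51, 0.42, 0.04],
    [-0.48, 0.45, 0.04],
    [-0.45, 0.48, 0.04],
    [-0.41, 0.51, 0.04],
    [-0.38, 0.53, 0.04],
    [-0.33, 0.56, 0.03]
  ],
  "dr": [
    [0, 0, 0.97],
    [0, 0, 0.97],
    [0, 0, 0.97],
    [0, 0, 0.97],
    [0, 0, 0.98],
    [0, 0, 0.97]
  ],
  "fingers": [60, 60, 60, 60, 60, 60]
}}

```text
clock: 3.37
ee_pos: [0.5554, 0.0034, 0.19]
eef_rot: [-3.142, 0.0, 1.107]
ft_force: [-0.1, 0.7, -1.2]
opening: 0.051
grasp_force: 0.0
```

```bash
python3 - <<'E'
from h import *
plan([((.5547,.0045,.066),down(-26.4),60,5)])
E
```

```text
clk 3.37 tcp [0.5554 0.0034 0.19  ] rpy [-3.142  0.     1.107] j [-0.21  0.18  1.7  -0.    1.27  0.26] op 0.051 F [-0.1  0.7 -1.2]
5 {"travel":[[0,-0.01,0.62],[0,0,0.62],[0.01,-0.01,0.62],[0,0,0.62],[0.01,-0.01,0.62]],"dr":[[0,0,-0.01],[0,0,-0.01],[0,0,-0.01],[0,0,-0.01],[0,0,-0.01]],"fingers":[60,60,60,60,60]}
```

Request:
{"method": "step_arm", "body": {
  "travel": [
    [0, 0, 0.62],
    [0, 0, 0.62],
    [0, 0, 0.62],
    [0, 0, 0.62],
    [0, 0, 0.62],
    [0, 0, 0],
    [0, 0, 0],
    [0, 0, 0],
    [0, 0, 0],
    [0, 0, 0]
  ],
  "dr": [
    [0, 0, 0],
    [0, 0, 0],
    [0, 0, 0],
    [0, 0, 0],
    [0, 0, 0],
    [0, 0, 0],
    [0, 0, 0],
    [0, 0, 0],
    [0, 0, 0],
    [0, 0, 0]
  ],
  "fingers": [60, 60, 60, 60, 60, 0, 0, 0, 0, 0],
  "newtons": 50
}}

```text
clock: 4.2
ee_pos: [0.556, 0.0045, 0.0678]
eef_rot: [3.139, -0.001, 1.11]
ft_force: [-0.2, 0.6, -1.4]
opening: 0.0179
grasp_force: 51.8
```

```bash
python3 - <<'E'
from h import *
c=np.array([.5966,-.3198]); y=np.radians(9.34); u=np.array([np.cos(y),np.sin(y)])
B=lambda x,z:(*(c+x*u),z)
plan([((.5547,.0045,.12),down(-26.4),0,2),(B(-.215,.12),down(9.34),0,0),(B(-.215,.0685),down(9.34),0,2)])
E
```

```text
clk 4.2 tcp [0.556  0.0045 0.0678] rpy [ 3.139e+00 -1.000e-03  1.110e+00] j [-0.21  0.34  1.77 -0.    1.02  0.25] op 0.0179 F [-0.2  0.6 -1.4]
10 {"travel":[[-0.01,-0.01,-0.65],[0,-0.02,-0.65],[-0.9,0.02,0],[-0.9,-0.03,0],[-0.9,-0.09,0],[-0.89,-0.14,0],[-0.89,-0.19,0],[-0.87,-0.24,0],[-0.86,-0.28,0],[-0.84,-0.33,0]],"dr":[[0.02,-0.01,0],[0.02,0,0.01],[0,0,-0.81],[0,0,-0.81],[0,0,-0.81],[0,0,-0.81],[0,0,-0.81],[0,0,-0.81],[0,0,-0.82],[0,0,-0.81]],"fingers":[0,0,0,0,0,0,0,0,0,0]}
5 {"travel":[[-0.82,-0.38,0],[-0.8,-0.43,0],[-0.77,-0.47,0],[0,0,0.64],[0,0,0.64]],"dr":[[0,0,-0.82],[0,0,-0.81],[0,0,-0.82],[0,0,0],[0,0,0]],"fingers":[0,0,0,0,0]}
```

Request:
{"method": "step_arm", "body": {
  "travel": [
    [0, 0, -0.65],
    [0, 0, -0.65],
    [-0.9, 0.02, 0],
    [-0.9, -0.03, 0],
    [-0.9, -0.09, 0],
    [-0.89, -0.14, 0],
    [-0.89, -0.19, 0],
    [-0.87, -0.24, 0],
    [-0.86, -0.28, 0],
    [-0.84, -0.33, 0]
  ],
  "dr": [
    [0, 0, 0],
    [0, 0, 0],
    [0, 0, -0.81],
    [0, 0, -0.81],
    [0, 0, -0.81],
    [0, 0, -0.81],
    [0, 0, -0.81],
    [0, 0, -0.81],
    [0, 0, -0.81],
    [0, 0, -0.81]
  ],
  "fingers": [0, 0, 0, 0, 0, 0, 0, 0, 0, 0]
}}

```text
clock: 5.03
ee_pos: [0.4307, -0.2584, 0.1195]
eef_rot: [3.14, 0.002, 1.566]
ft_force: [1.3, -0.4, -0.7]
opening: 0.0173
grasp_force: 51.9
```

Request:
{"method": "step_arm", "body": {
  "travel": [
    [-0.82, -0.38, 0],
    [-0.8, -0.43, 0],
    [-0.77, -0.47, 0],
    [0, 0, 0]
  ],
  "dr": [
    [0, 0, -0.81],
    [0, 0, -0.81],
    [0, 0, -0.82],
    [0, 0, 0]
  ],
  "fingers": [0, 0, 0, 0]
}}

```text
clock: 5.37
ee_pos: [0.3828, -0.3611, 0.1201]
eef_rot: [3.141, 0.006, 1.731]
ft_force: [0.3, -0.5, -0.6]
opening: 0.0175
grasp_force: 51.9
```

```bash
python3 - <<'E'
from h import *
im,d=ctrl.read_camera("top"); im2,_=ctrl.read_camera("side")
a=cv2.resize(im[150:270,370:490,::-1],(400,400),interpolation=cv2.INTER_CUBIC); b=cv2.resize(im2[220:390,320:490,::-1],(400,400),interpolation=cv2.INTER_CUBIC)
cv2.imwrite("pics/stage.png",np.hstack([a,b]))
c=np.array([.5966,-.3198]); y=np.radians(9.34); u=np.array([np.cos(y),np.sin(y)])
B=lambda x,z:(*(c+x*u),z)
plan([(B(-.215,.0695),down(9.34),0,2),(B(-.03,.0695),down(9.34),0,8)])
E
```

```text
clk 5.47 tcp [ 0.3842 -0.3561  0.1191] rpy [3.141e+00 1.000e-03 1.730e+00] j [-0.97  0.2   1.83  0.    1.11 -1.13] op 0.0179 F [-0.7 -0.4 -0.6]
10 {"travel":[[0.02,0,0.62],[0.02,0.01,0.62],[0,0.58,0],[0,0.58,0],[0,0.58,0],[0,0.58,0],[0,0.58,0],[0,0.58,0],[0,0.57,0],[0,0.58,0]],"dr":[[0.01,0.01,-0.03],[0,0.01,-0.03],[0,0,0],[0,0,0],[0,0,0],[0,0,0],[0,0,0],[0,0,0],[0,0,0],[0,0,0]],"fingers":[0,0,0,0,0,0,0,0,0,0]}
```

View pics/stage.png

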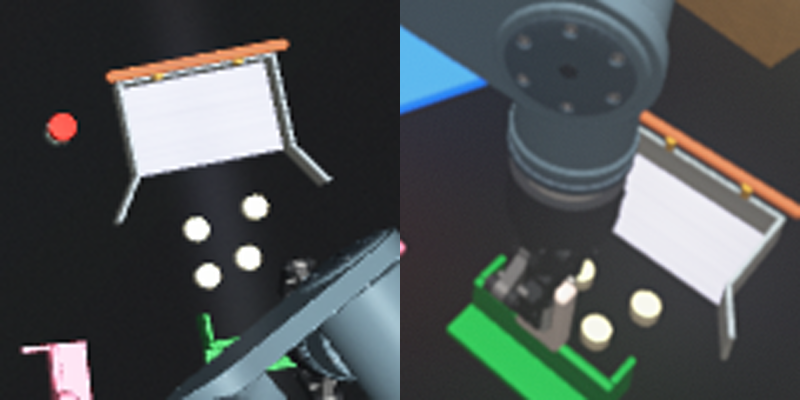

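The left panel shows the lifted pusher's left wing at about (207,318), with the tablets at columns 195-268. The right panel shows the pusher held upright, behind all four. I'll check the wing's lateral offset with numbers before lowering.

```bash
python3 - <<'E'
from h import *
c=np.array([.5966,-.3198]); y=np.radians(9.34); M=np.array([[np.cos(y),np.sin(y)],[-np.sin(y),np.cos(y)]])
px=lambda r,k:[150+(r+.5)/3.333-.5,370+(k+.5)/3.333-.5]
print("wingtip",M@(ray("top",px(318,205),.091)[:2]-c),"exp",[-.185,.0625])
for r,k in((228,196),(206,256),(275,208),(257,248)): print(M@(ray("top",px(r,k),.014)[:2]-c))
for r,k in((176,139),(150,283),(85,120),(62,270)): print("floor",M@(ray("top",px(r,k),0 if r>100 else .035)[:2]-c))
for r,k in((220,119),(181,327)): print("flare",M@(ray("top",px(r,k),.02)[:2]-c))
E
```

```text
wingtip [-0.19193195  0.05724935] exp [-0.185, 0.0625]
[-0.10538158  0.03265413]
[-0.09498019 -0.02983349]
[-0.15279615  0.03057454]
[-0.14271543 -0.01162549]
floor [-0.04366581  0.07490929]
floor [-0.04457057 -0.07129484]
floor [0.04532958 0.08127037]
floor [ 0.04050809 -0.06793562]
flare [-0.08397879  0.10645447]
flare [-0.08391973 -0.10203221]
```

Request:
{"method": "step_arm", "body": {
  "travel": [
    [0.05, 0, 0.62],
    [0.05, 0.01, 0.62],
    [0, 0.2, 0],
    [0, 0.4, 0],
    [0, 0.4, 0],
    [0, 0.4, 0],
    [0, 0.4, 0],
    [0, 0.4, 0],
    [0, 0.4, 0],
    [0, 0.4, 0]
  ],
  "dr": [
    [0, 0, -0.03],
    [0, 0, -0.03],
    [0, 0, 0],
    [0, 0, 0],
    [0, 0, 0],
    [0, 0, 0],
    [0, 0, 0],
    [0, 0, 0],
    [0, 0, 0],
    [0, 0, 0]
  ],
  "fingers": [0, 0, 0, 0, 0, 0, 0, 0, 0, 0]
}}

```text
clock: 6.3
ee_pos: [0.5043, -0.3287, 0.0691]
eef_rot: [-3.142, -0.001, 1.739]
ft_force: [-0.7, -0.7, -1.7]
opening: 0.0176
grasp_force: 51.9
```

Request:
{"method": "step_arm", "body": {
  "travel": [
    [0, 0.4, 0],
    [0, 0.4, 0],
    [0, 0.35, 0],
    [0, 0.3, 0],
    [0, 0.18, 0],
    [0, 0, 0]
  ],
  "dr": [
    [0, 0, 0],
    [0, 0, 0],
    [0, 0, 0],
    [0, 0, 0],
    [0, 0, 0],
    [0, 0, 0]
  ],
  "fingers": [0, 0, 0, 0, 0, 0]
}}

```text
clock: 6.8
ee_pos: [0.5689, -0.3181, 0.069]
eef_rot: [3.141, 0.0, 1.74]
ft_force: [0.7, 0.2, -1.1]
opening: 0.0174
grasp_force: 51.9
```

```bash
python3 - <<'E'
from h import *
im,d=ctrl.read_camera("top"); im2,_=ctrl.read_camera("side")
a=cv2.resize(im[140:240,390:490,::-1],(400,400),interpolation=cv2.INTER_CUBIC); b=cv2.resize(im2[230:380,350:500,::-1],(400,400),interpolation=cv2.INTER_CUBIC)
cv2.imwrite("pics/swept.png",np.hstack([a,b]))
c=np.array([.5966,-.3198]); y=np.radians(9.34); M=np.array([[np.cos(y),np.sin(y)],[-np.sin(y),np.cos(y)]])
p,r,s=pose(); print(s["clock"],M@(p[:2]-c),p[2],s["eef_rot"],s["ft_force"])
E
```

```text
6.9 [-0.02891641  0.0056732 ] 0.06855538526605608 [-3.14120462e+00 -3.54068253e-04  1.73857609e+00] [-0.72769635  0.20246147 -0.68354798]
```

View pics/swept.png

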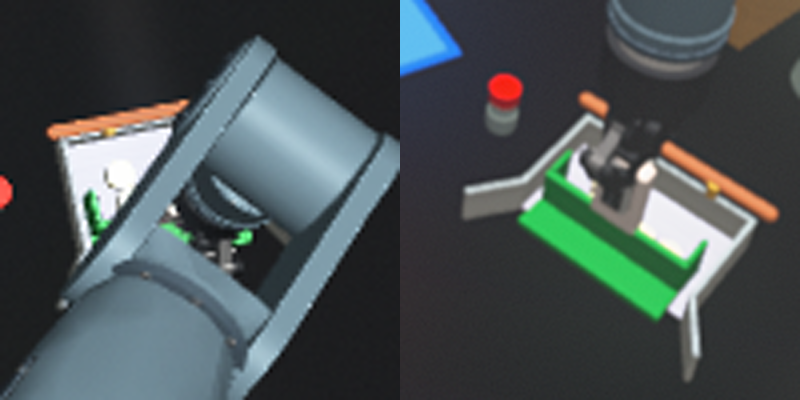

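The right panel shows the pusher inside the bay with its foot at the mouth. The left panel shows tablets deep inside near (120,175), and none outside. Next I'll retreat straight back and return the pusher to the mat.

```bash
python3 - <<'E'
from h import *
c=np.array([.5966,-.3198]); y=np.radians(9.34); u=np.array([np.cos(y),np.sin(y)]);n=np.array([-u[1],u[0]])
B=lambda x,z:(*(c+x*u+.0057*n),z)
D=down(9.34+.3)
plan([(B(-.15,.0695),D,0,4),(B(-.16,.14),D,0,2),((.5525,.0135,.14),down(-12.85),0,0),((.5525,.0135,.0685),down(-12.85),0,4)])
E
```

```text
clk 6.9 tcp [ 0.5671 -0.3189  0.0686] rpy [-3.141 -0.     1.739] j [-0.69  0.52  1.51 -0.    1.11 -0.86] op 0.0174 F [-0.7  0.2 -0.7]
10 {"travel":[[0,-0.76,-0.01],[0.01,-0.76,0],[0,-0.75,-0.01],[0.01,-0.76,0],[0,-0.12,-0.88],[0,-0.13,-0.89],[0.82,0.43,0],[0.84,0.4,0],[0.85,0.37,0],[0.87,0.33,0]],"dr":[[0,0,0],[0,0,0],[0,0,0],[-0.01,-0.01,-0.01],[0,0,0],[0,0,0],[0,0,0.56],[0,0,0.56],[0,0,0.56],[0,0,0.56]],"fingers":[0,0,0,0,0,0,0,0,0,0]}
10 {"travel":[[0.88,0.3,0],[0.89,0.26,0],[0.9,0.23,0],[0.91,0.19,0],[0.92,0.15,0],[0.92,0.12,0],[0,0,0.45],[0,0,0.45],[0,0,0.45],[0,0,0.44]],"dr":[[0,0,0.56],[0,0,0.57],[0,0,0.56],[0,0,0.57],[0,0,0.56],[0.01,0,0.57],[0,0,0],[0,0,0],[0,0,0],[0,0,0]],"fingers":[0,0,0,0,0,0,0,0,0,0]}
```

Request:
{"method": "step_arm", "body": {
  "travel": [
    [0, -0.4, 0],
    [0, -0.87, 0],
    [0, -0.9, 0],
    [0, -0.86, 0],
    [0, -0.12, -0.88],
    [0, -0.13, -0.89],
    [0.82, 0.43, 0],
    [0.84, 0.4, 0],
    [0.85, 0.37, 0],
    [0.87, 0.33, 0]
  ],
  "dr": [
    [0, 0, 0],
    [0, 0, 0],
    [0, 0, 0],
    [0, 0, 0],
    [0, 0, 0],
    [0, 0, 0],
    [0, 0, 0.56],
    [0, 0, 0.56],
    [0, 0, 0.56],
    [0, 0, 0.56]
  ],
  "fingers": [0, 0, 0, 0, 0, 0, 0, 0, 0, 0]
}}

```text
clock: 7.73
ee_pos: [0.4834, -0.1994, 0.1398]
eef_rot: [3.141, 0.0, 1.577]
ft_force: [0.1, -0.6, -1.4]
opening: 0.0172
grasp_force: 51.9
```

Request:
{"method": "step_arm", "body": {
  "travel": [
    [0.88, 0.3, 0],
    [0.89, 0.26, 0],
    [0.9, 0.23, 0],
    [0.91, 0.19, 0],
    [0.92, 0.15, 0],
    [0.92, 0.12, 0],
    [0, 0, 0]
  ],
  "dr": [
    [0, 0, 0.56],
    [0, 0, 0.57],
    [0, 0, 0.56],
    [0, 0, 0.57],
    [0, 0, 0.56],
    [0, 0, 0.57],
    [0, 0, 0]
  ],
  "fingers": [0, 0, 0, 0, 0, 0, 0]
}}

```text
clock: 8.32
ee_pos: [0.5534, 0.0171, 0.1396]
eef_rot: [3.141, -0.003, 1.347]
ft_force: [-0.5, -0.7, -1.7]
opening: 0.0173
grasp_force: 51.9
```

```bash
python3 - <<'E'
from h import *
im,d=ctrl.read_camera("top"); H,S,V=cv2.split(cv2.cvtColor(im,cv2.COLOR_RGB2HSV))
v,u=np.mgrid[:400,:640]; t=((v>150)&(v<250)&(u>395)&(u<480)&(V>140)&(S>15)&(S<70)&(H>12)&(H<40)).astype(np.uint8)
n,l,st,cc=cv2.connectedComponentsWithStats(t); c=np.array([.5966,-.3198]); y=np.radians(9.34); M=np.array([[np.cos(y),np.sin(y)],[-np.sin(y),np.cos(y)]])
for i in range(1,n):
    if st[i,4]>8: print(st[i,4],M@(ray("top",cc[i][::-1],.014)[:2]-c))
plan([((.5525,.0135,.0685),down(-12.85),0,4)])
E
```

```text
clk 8.37 tcp [0.5528 0.0144 0.1394] rpy [-3.141 -0.     1.348] j [-0.19  0.23  1.74  0.    1.17  0.03] op 0.0172 F [-0.  -0.6 -1.5]
4 {"travel":[[-0.01,0,0.44],[-0.01,0,0.44],[0,0,0.45],[-0.01,0,0.44]],"dr":[[0,0,0.01],[0,0,0.01],[0,0,0],[0,-0.01,0.01]],"fingers":[0,0,0,0]}
```

Request:
{"method": "step_arm", "body": {
  "travel": [
    [0, 0, 0.44],
    [0, 0, 0.44],
    [0, 0, 0.44],
    [0, 0, 0.45],
    [0, 0, 0],
    [0, 0, 0],
    [0, 0, 0],
    [0, 0, -0.8],
    [0, 0, -1],
    [0, 0, -1]
  ],
  "dr": [
    [0, 0, 0],
    [0, 0, 0],
    [0, 0, 0],
    [0, 0, 0],
    [0, 0, 0],
    [0, 0, 0],
    [0, 0, 0],
    [0, 0, 0],
    [0, 0, 0],
    [0, 0, 0]
  ],
  "fingers": [0, 0, 0, 0, 0, 60, 60, 60, 60, 60]
}}

```text
clock: 9.2
ee_pos: [0.552, 0.0111, 0.1818]
eef_rot: [-3.14, 0.0, 1.344]
ft_force: [1.1, -0.2, 0.5]
opening: 0.0513
grasp_force: 0.0
```

```bash
python3 - <<'E'
from h import *
x=np.load("con.npy"); F,o=cons(*x); kx=o+F@[.0855,.0635,.036]
# tool: z=-n ; tool y across bar. bar angle a: dir = cos a*ey + sin a*ex
def kt(a,flip=1):
    b=np.cos(a)*F[:,1]+np.sin(a)*F[:,0]; z=-F[:,2]; yy=flip*np.cross(z,b); return R.from_matrix(np.c_[np.cross(yy,z),yy,z])
p,r,s=pose()
for a in (.55,1.6):
  for f in(1,-1): print(a,f,kt(a,f).as_euler('xyz').round(2),"turn",np.degrees((r.inv()*kt(a,f)).magnitude()))
print("grip",kx, "n",F[:,2])
im,d=ctrl.read_camera("top"); im2,_=ctrl.read_camera("side")
a=cv2.resize(im[150:210,400:470,::-1],(400,400),interpolation=cv2.INTER_CUBIC); b=cv2.resize(im2[85:195,230:340,::-1],(400,400),interpolation=cv2.INTER_CUBIC)
cv2.imwrite("pics/after.png",np.hstack([a,b]))
E
```

```text
0.55 1 [ 2.6  -0.3   1.14] turn 38.61430731688849
0.55 -1 [-2.6  0.3 -2. ] turn 164.432253175726
1.6 1 [-3.12 -0.61  0.  ] turn 83.0312131534569
1.6 -1 [ 3.12  0.61 -3.14] turn 107.65457919420534
grip [0.58145721 0.35188537 0.12353026] n [-0.5731643  -0.02173976  0.81915204]
```

View pics/after.png

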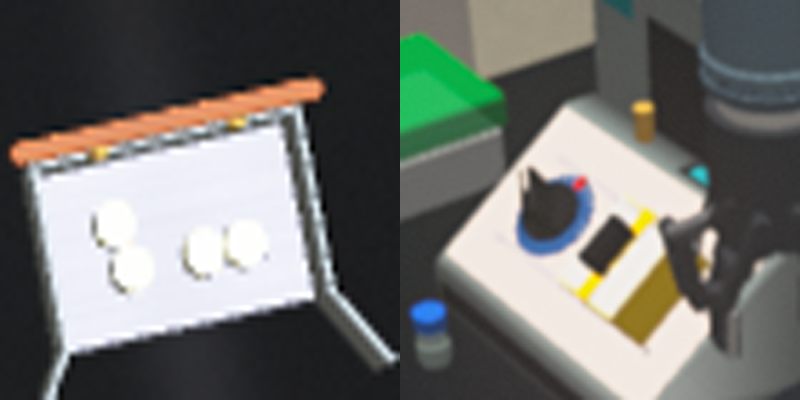

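The left panel shows all four tablets inside the bay, around (115,225), (130,268), (205,250) and (245,243). The right panel shows the knob bar on its dial, with the red mark beyond it and the lock parked. Next is the knob.

```bash
cat >> h.py <<'E'
def kt(F,a,flip=1):
    "tool along -face normal, bar at angle a, closing across the bar"
    b=np.cos(a)*F[:,1]+np.sin(a)*F[:,0]; z=-F[:,2]; yy=flip*np.cross(z,b); return R.from_matrix(np.c_[np.cross(yy,z),yy,z])
E
python3 - <<'E'
from h import *
# pusher check
d=ctrl.read_camera("top")[1]; P=cloud("top",d); v,u=np.mgrid[:400,:640]
m=(v>165)&(v<235)&(u>295)&(u<365)&(P[...,2]>.095)&(P[...,2]<.12); print("handle",m.sum(),np.median(P[m],0) if m.any() else 0)
F,o=cons(*np.load("con.npy")); k=kt(F,.56)
f=lambda h:o+F@[.0855,.0635,h]
print(f(.117),f(.017))
plan([((.50,.15,.24),k,60,9),(f(.117),k,60,5)])
E
```

```text
handle 2 [ 0.54105394 -0.0059889   0.10388396]
[0.5350309  0.35012445 0.18988157] [0.59234733 0.35229842 0.10796637]
clk 9.35 tcp [0.556  0.0105 0.1859] rpy [ 3.132 -0.     1.344] j [-0.19  0.18  1.71 -0.    1.25  0.03] op 0.0515 F [-0.7  0.  -1.1]
10 {"travel":[[0.31,-0.21,-0.14],[0.31,-0.21,-0.14],[0.3,-0.22,-0.15],[0.3,-0.22,-0.15],[0.3,-0.22,-0.15],[0.29,-0.21,-0.16],[0.29,-0.22,-0.16],[0.29,-0.21,-0.17],[0.29,-0.21,-0.18],[0.29,-0.22,-0.18]],"dr":[[-0.79,0.35,0.41],[-0.79,0.35,0.41],[-0.79,0.35,0.41],[-0.79,0.35,0.41],[-0.79,0.35,0.41],[-0.79,0.35,0.41],[-0.79,0.35,0.41],[-0.79,0.35,0.41],[-0.79,0.35,0.42],[-0.8,0.34,0.41]],"fingers":[60,60,60,60,60,60,60,60,60,60]}
6 {"travel":[[0.72,-0.42,0.27],[0.71,-0.42,0.27],[0.72,-0.42,0.27],[0.71,-0.41,0.28],[0.72,-0.42,0.27],[0.71,-0.41,0.28]],"dr":[[0,0,0],[0,0,0],[0,0,0],[0,0,0],[0,0,0],[0,0,0]],"fingers":[60,60,60,60,60,60]}
```

Request:
{"method": "step_arm", "body": {
  "travel": [
    [0.31, -0.21, -0.14],
    [0.31, -0.21, -0.14],
    [0.3, -0.22, -0.15],
    [0.3, -0.22, -0.15],
    [0.3, -0.22, -0.15],
    [0.29, -0.21, -0.16],
    [0.29, -0.22, -0.16],
    [0.29, -0.21, -0.17],
    [0.29, -0.21, -0.18],
    [0.29, -0.22, -0.18]
  ],
  "dr": [
    [-0.79, 0.35, 0.41],
    [-0.79, 0.35, 0.41],
    [-0.79, 0.35, 0.41],
    [-0.79, 0.35, 0.41],
    [-0.79, 0.35, 0.41],
    [-0.79, 0.35, 0.41],
    [-0.79, 0.35, 0.41],
    [-0.79, 0.35, 0.41],
    [-0.79, 0.35, 0.42],
    [-0.8, 0.34, 0.41]
  ],
  "fingers": [60, 60, 60, 60, 60, 60, 60, 60, 60, 60]
}}

```text
clock: 10.18
ee_pos: [0.4964, 0.1509, 0.2351]
eef_rot: [2.614, -0.309, 1.13]
ft_force: [0.6, 0.5, -0.0]
opening: 0.0509
grasp_force: 0.0
```

Request:
{"method": "step_arm", "body": {
  "travel": [
    [0.72, -0.42, 0.27],
    [0.71, -0.42, 0.27],
    [0.72, -0.42, 0.27],
    [0.71, -0.41, 0.28],
    [0.72, -0.42, 0.27],
    [0.71, -0.41, 0.28],
    [0, 0, 0]
  ],
  "dr": [
    [0, 0, 0],
    [0, 0, 0],
    [0, 0, 0],
    [0, 0, 0],
    [0, 0, 0],
    [0, 0, 0],
    [0, 0, 0]
  ],
  "fingers": [60, 60, 60, 60, 60, 60, 60]
}}

```text
clock: 10.77
ee_pos: [0.5313, 0.3546, 0.1819]
eef_rot: [2.619, -0.305, 1.134]
ft_force: [-1.0, -1.0, 0.1]
opening: 0.051
grasp_force: 0.0
```

```bash
python3 - <<'E'
from h import *
F,o=cons(*np.load("con.npy")); k=kt(F,.56)
f=lambda h:o+F@[.0855,.0635,h]
im,d=ctrl.read_camera("side"); im2,d2=ctrl.read_camera("top")
plan([(f(.05),k,60,3),(f(.019),k,60,3)])
b=cv2.resize(im[80:200,210:330,::-1],(400,400),interpolation=cv2.INTER_CUBIC);a=cv2.resize(im2[150:230,190:270,::-1],(400,400),interpolation=cv2.INTER_CUBIC)
cv2.imwrite("pics/knob.png",np.hstack([a,b]))
P=cloud("top",d2); v,u=np.mgrid[:400,:640]
H,S,V=cv2.split(cv2.cvtColor(im2,cv2.COLOR_RGB2HSV))
m=(v>165)&(v<235)&(u>295)&(u<365)&(P[...,2]>.095)&(P[...,2]<.12)&(S<60); r=cv2.minAreaRect((P[m][:,:2]*1000).astype(np.float32)); print("handle",m.sum(),r)
E
```

```text
clk 10.87 tcp [0.531  0.3512 0.1831] rpy [ 2.618 -0.304  1.133] j [ 0.53  0.12  1.9  -0.47  0.63  1.37] op 0.0513 F [-0.  -0.4  0.2]
6 {"travel":[[0.03,0.06,0.53],[0.02,0.06,0.53],[0.02,0.06,0.53],[0,0,0.26],[0,0,0.26],[0,0,0.26]],"dr":[[-0.06,0.03,0.01],[-0.05,0.03,0.01],[-0.06,0.03,0],[0,0,0],[0,0,0],[0,0,0]],"fingers":[60,60,60,60,60,60]}
handle 71 ((550.8623046875, 9.770211219787598), (38.6102409362793, 18.593542098999023), 75.01168823242188)
```

View pics/knob.png

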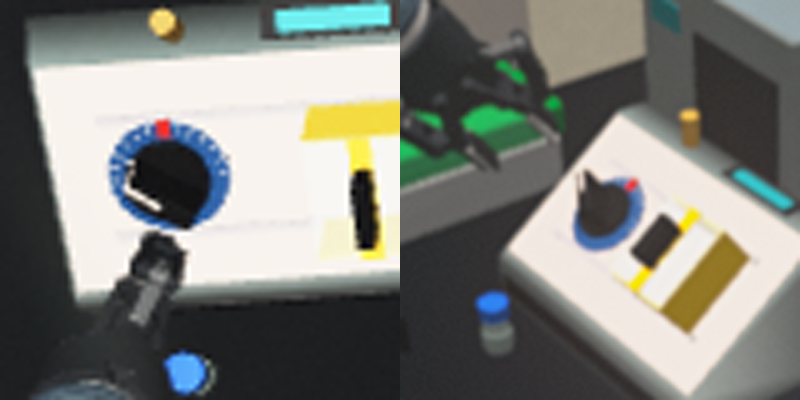

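The left panel shows the bar's white line running from (130,188) to (158,208), and the right panel shows the gripper approaching clear of everything. I'll fit the line on the bar-top plane to get the angle.

```bash
python3 - <<'E'
from h import *
F,o=cons(*np.load("con.npy"))
def onface(c,at,hh):
    K,T=cal(c); dr=T[:3,:3]@np.linalg.inv(K)@[at[1],at[0],1]; e=T[:3,3]
    p=e+dr*(((o+F[:,2]*hh-e)@F[:,2])/(dr@F[:,2])); return (p-o)@F
def px(r,k): return [150+(r+.5)/5-.5,190+(k+.5)/5-.5]
for n,(r,k) in dict(a=(188,130),b=(208,158),edge1=(190,128),edge2=(228,190),top=(170,126)).items():
    g=onface("top",px(r,k),.044); print(n,g.round(4),(g[:2]-[.0855,.0635]).round(4))
g=[onface("top",px(*q),.044)[:2] for q in((188,130),(208,158),(228,190))]
for i,j in((0,1),(0,2)): dd=g[i]-g[j]; print(np.arctan2(dd[0],dd[1]))
def spx(r,k): return [80+(r+.5)/3.333-.5,210+(k-400+.5)/3.333-.5]
for n,(r,k) in dict(tip=(172,577),).items(): print(n,onface("side",spx(r,k),.044).round(4))
for a in(.45,.6,.7):
  for L in (.023,-.023):
    q=o+F@[.0855+L*np.sin(a),.0635+L*np.cos(a),.044]
    t=proj("top",q);s=proj("side",q); print(a,L,"top crop",((t+.5-[190,150])*5).round(0),"side crop",((s+.5-[210,80])*3.333+[400,0]).round(0))
E
```

```text
a [0.1004 0.0793 0.044 ] [0.0149 0.0158]
b [0.0855 0.0643 0.044 ] [-0.      0.0008]
edge1 [0.0991 0.0808 0.044 ] [0.0136 0.0173]
edge2 [0.0702 0.0467 0.044 ] [-0.0153 -0.0168]
top [0.1129 0.0798 0.044 ] [0.0274 0.0163]
0.7846695414361416
0.7482028993718737
tip [0.0974 0.079  0.044 ]
0.45 0.023 top crop [124. 196.] side crop [573. 172.]
0.45 -0.023 top crop [196. 221.] side crop [584. 209.]
0.6 0.023 top crop [126. 192.] side crop [576. 170.]
0.6 -0.023 top crop [194. 225.] side crop [581. 211.]
0.7 0.023 top crop [128. 189.] side crop [578. 169.]
0.7 -0.023 top crop [192. 228.] side crop [579. 212.]
```

```bash
python3 - <<'E'
from h import *
F,o=cons(*np.load("con.npy")); k=kt(F,.66)
f=lambda h:o+F@[.0855,.0635,h]
plan([(f(.075),k,60,3),(f(.019),k,60,5)])
E
```

```text
clk 10.87 tcp [0.531  0.3512 0.1831] rpy [ 2.618 -0.304  1.133] j [ 0.53  0.12  1.9  -0.47  0.63  1.37] op 0.0513 F [-0.  -0.4  0.2]
8 {"travel":[[0.02,0.06,0.32],[0.03,0.06,0.32],[0.03,0.05,0.33],[0,0,0.28],[0,0,0.28],[0,0,0.28],[0,0,0.28],[0,0,0.28]],"dr":[[-0.05,0.03,0.49],[-0.06,0.03,0.48],[-0.05,0.03,0.49],[0,0,0],[0,0,0],[0,0,0],[0,0,0],[0,0,0]],"fingers":[60,60,60,60,60,60,60,60]}
```

Request:
{"method": "step_arm", "body": {
  "travel": [
    [0.02, 0.06, 0.32],
    [0.03, 0.06, 0.32],
    [0.03, 0.05, 0.33],
    [0, 0, 0.28],
    [0, 0, 0.28],
    [0, 0, 0.28],
    [0, 0, 0]
  ],
  "dr": [
    [-0.05, 0.03, 0.49],
    [-0.06, 0.03, 0.48],
    [-0.05, 0.03, 0.49],
    [0, 0, 0],
    [0, 0, 0],
    [0, 0, 0],
    [0, 0, 0]
  ],
  "fingers": [60, 60, 60, 60, 60, 60, 60]
}}

```text
clock: 11.45
ee_pos: [0.5797, 0.35, 0.1281]
eef_rot: [2.636, -0.36, 1.039]
ft_force: [-1.2, -0.0, -1.1]
opening: 0.0512
grasp_force: 0.0
```

```bash
python3 - <<'E'
from h import *
F,o=cons(*np.load("con.npy")); k=kt(F,.66)
f=lambda h:o+F@[.0855,.0635,h]
p,r,s=pose(); print((p-f(0))@F)
plan([(f(.019),k,60,2)])
E
```

```text
[ 0.00115958 -0.00182204  0.04082114]
clk 11.45 tcp [0.5797 0.35   0.1281] rpy [ 2.636 -0.36   1.039] j [ 0.49  0.28  1.85 -0.54  0.51  1.52] op 0.0512 F [-1.2 -0.  -1.1]
2 {"travel":[[0.01,-0.03,0.27],[0.01,-0.02,0.28]],"dr":[[0.01,0.01,-0.02],[0.01,0,-0.02]],"fingers":[60,60]}
```

Request:
{"method": "step_arm", "body": {
  "travel": [
    [0.01, -0.03, 0.27],
    [0.01, -0.02, 0.28],
    [0, 0, 0],
    [0, 0, 0],
    [0, 0, 0],
    [0, 0, 0],
    [0, 0, 0]
  ],
  "dr": [
    [0, 0, -0.02],
    [0, 0, -0.02],
    [0, 0, 0],
    [0, 0, 0],
    [0, 0, 0],
    [0, 0, 0],
    [0, 0, 0]
  ],
  "fingers": [60, 60, 0, 0, 0, 0, 0],
  "newtons": 25
}}

```text
clock: 12.03
ee_pos: [0.5905, 0.3545, 0.1119]
eef_rot: [2.634, -0.362, 1.044]
ft_force: [-6.3, 2.7, 0.3]
opening: 0.0133
grasp_force: 27.6
```

```bash
cat > k.py <<'E'
from h import *
F,o=cons(*np.load("con.npy"))
p,r,s=pose(); q=(p-o)@F-[.0855,.0635,0]; y=F.T@r.as_matrix()  # tool axes in face frame
b=y[:,0]; print("face-rel tcp",q.round(4),"bar ang from tool x",np.arctan2(b[0],b[1]),"tilt z",y[:,2].round(3),"F tool",r.inv().apply(s["ft_force"]).round(1),"tq",np.round(s["torque"],2),"op",s["opening"],s["clock"])
im,d=ctrl.read_camera("top"); im2,d2=ctrl.read_camera("side")
for c in("top","side"):
    for t in("knob_pointer","mark_tip"):
        for z in ctrl.tip_of(c,t)[:1]:
            at=z["at"]; K,T=cal(c); dr=T[:3,:3]@np.linalg.inv(K)@[at[1],at[0],1]; e=T[:3,3]
            g=F.T@(e+dr*(((o+F[:,2]*.004-e)@F[:,2])/(dr@F[:,2]))-o)-[.0855,.0635,0]; print(c,t,round(z["conf"],2),np.round(at,1),"rel",g.round(4),"ang",np.arctan2(g[0],g[1]).round(3))
E
python3 k.py
```

```text
face-rel tcp [0.0008 0.0023 0.0212] bar ang from tool x 0.6599533469441077 tilt z [ 0.003  0.001 -1.   ] F tool [-0.7 -5.7 -3.8] tq [0.25 0.93 0.24] op 0.013327511756498111 12.0333
top knob_pointer 0.44 [178.3 215.6] rel [0.0258 0.0205 0.004 ] ang 0.9
side knob_pointer 0.61 [138.3 266.8] rel [0.0058 0.0263 0.004 ] ang 0.216
side mark_tip 0.49 [274.5 386.9] rel [-0.077  -0.5482  0.004 ] ang -3.002
```

Request:
{"method": "step_arm", "body": {
  "travel": [
    [0, -0.02, 0],
    [0, 0, 0],
    [0, 0, 0],
    [0, 0, 0],
    [0, 0, 0],
    [0, 0, 0],
    [0, 0, 0],
    [0, 0, 0],
    [0, 0, 0],
    [0, 0, 0]
  ],
  "dr": [
    [0, 0, 0.5],
    [0, 0, 1],
    [0, 0, 1],
    [0, 0, 1],
    [0, 0, 1],
    [0, 0, 1],
    [0, 0, 1],
    [0, 0, 1],
    [0, 0, 1],
    [0, 0, 0]
  ],
  "fingers": [0, 0, 0, 0, 0, 0, 0, 0, 0, 0]
}}

```text
clock: 13.17
ee_pos: [0.5906, 0.3542, 0.1119]
eef_rot: [2.927, -0.58, 0.417]
ft_force: [-6.4, -2.6, 5.2]
opening: 0.0135
grasp_force: 28.0
```

```bash
cat >> k.py <<'E'
def onf(c,at,hh):
    K,T=cal(c); dr=T[:3,:3]@np.linalg.inv(K)@[at[1],at[0],1]; e=T[:3,3]
    return F.T@(e+dr*(((o+F[:,2]*hh-e)@F[:,2])/(dr@F[:,2]))-o)-[.0855,.0635,0]
for c,I,bx in(("top",im,(165,195,205,240)),("side",im2,(115,160,245,300))):
    H,S,V=cv2.split(cv2.cvtColor(I,cv2.COLOR_RGB2HSV)); v,u=np.mgrid[:400,:640]
    b=(v>bx[0])&(v<bx[1])&(u>bx[2])&(u<bx[3])
    m=b&((H<8)|(H>172))&(S>110)&(V>90); 
    if m.sum():
        w=(S*m).astype(float); at=[(v*w).sum()/w.sum(),(u*w).sum()/w.sum()]; g=onf(c,at,.004); print(c,"red",m.sum(),np.round(at,1),g.round(4),np.arctan2(g[0],g[1]))
    m=b&(H>95)&(H<125)&(S>100)
    if m.sum()>5:
        q=np.float32([onf(c,x,.002)[:2]*1000 for x in np.c_[np.where(m)]]); print(c,"dial",cv2.minEnclosingCircle(q))
E
python3 k.py
```

```text
face-rel tcp [0.0009 0.0019 0.0212] bar ang from tool x 1.2560601079335636 tilt z [ 0.003 -0.    -1.   ] F tool [-2.9  1.5 -8. ] tq [-0.3   0.71 -0.24] op 0.01346326749923987 13.1667
top knob_pointer 0.44 [173.3 214.3] rel [0.0434 0.0218 0.004 ] ang 1.104
side knob_pointer 0.69 [213.1 327.3] rel [-0.0543 -0.3176  0.004 ] ang -2.972
top red 9 [175.  222.1] [ 0.0358 -0.0012  0.004 ] 1.6054530150004294
top dial ((1.4411219358444214, -0.24819210171699524), 37.01313400268555)
side red 7 [135. 279.] [ 0.0351 -0.0046  0.004 ] 1.701194745887126
side dial ((1.1144970655441284, -2.906341314315796), 34.025169372558594)
```

Request:
{"method": "step_arm", "body": {
  "travel": [
    [0, 0, 0],
    [0, 0, 0],
    [0, 0, 0],
    [0, 0, 0],
    [0, 0, 0],
    [0, 0, 0],
    [0, 0, 0]
  ],
  "dr": [
    [0, 0, 0.9],
    [0, 0, 1],
    [0, 0, 1],
    [0, 0, 1],
    [0, 0, 0.8],
    [0, 0, 0.37],
    [0, 0, 0]
  ],
  "fingers": [0, 0, 0, 0, 0, 0, 0]
}}

```text
clock: 14.05
ee_pos: [0.5906, 0.354, 0.1119]
eef_rot: [-3.117, -0.613, -0.006]
ft_force: [-4.8, -2.5, 3.9]
opening: 0.0135
grasp_force: 27.9
```

```bash
python3 k.py
```

```text
face-rel tcp [0.0008 0.0018 0.0212] bar ang from tool x 1.6067870833774263 tilt z [ 0.003 -0.    -1.   ] F tool [-1.7  2.4 -6. ] tq [-0.35  0.69 -0.25] op 0.013470593338979415 14.05
top knob_pointer 0.74 [172.8 220.2] rel [0.0439 0.0033 0.004 ] ang 1.495
top mark_tip 0.38 [192.9 266.3] rel [-0.0365 -0.1318  0.004 ] ang -2.871
side knob_pointer 0.71 [134.1 279.6] rel [ 0.0384 -0.0041  0.004 ] ang 1.677
side mark_tip 0.64 [213.  327.3] rel [-0.0541 -0.3174  0.004 ] ang -2.973
top red 9 [175.  222.1] [ 0.0358 -0.0013  0.004 ] 1.6057831460075516
top dial ((1.1016367673873901, -0.1913483589887619), 37.09822082519531)
side red 7 [135. 279.] [ 0.0351 -0.0046  0.004 ] 1.7007610726164644
side dial ((0.29448890686035156, -5.397406578063965), 33.46237564086914)
```

Request:
{"method": "step_arm", "body": {
  "travel": [
    [0, 0, 0],
    [0, 0, 0],
    [0, 0, 0],
    [0, 0, -0.5],
    [0, 0, -1],
    [0, 0, -1],
    [0, 0, -0.8],
    [0, 0, 0]
  ],
  "dr": [
    [0, 0, 0],
    [0, 0, 0],
    [0, 0, 0],
    [0, 0, 0],
    [0, 0, 0],
    [0, 0, 0],
    [0, 0, 0],
    [0, 0, 0]
  ],
  "fingers": [50, 50, 50, 50, 50, 50, 50, 50]
}}

```text
clock: 15.02
ee_pos: [0.5152, 0.3537, 0.2265]
eef_rot: [-3.109, -0.622, -0.008]
ft_force: [0.5, 0.7, 1.6]
opening: 0.0428
grasp_force: 0.0
```

```bash
python3 k.py; python3 - <<'E'
from h import *
im=ctrl.read_camera("side")[0]; im2=ctrl.read_camera("top")[0]
b=cv2.resize(im[110:180,240:310,::-1],(400,400),interpolation=cv2.INTER_CUBIC);a=cv2.resize(im2[160:215,195:250,::-1],(400,400),interpolation=cv2.INTER_CUBIC)
cv2.imwrite("pics/knob2.png",np.hstack([a,b]))
E
```

```text
face-rel tcp [0.0048 0.0043 0.1583] bar ang from tool x 1.6080712400254444 tilt z [ 0.012  0.006 -1.   ] F tool [ 1.4 -0.7 -1. ] tq [ 0.02  0.26 -0.  ] op 0.04284275780948697 15.0167
top knob_pointer 0.79 [174.3 221.4] rel [0.0385 0.0004 0.004 ] ang 1.56
side knob_pointer 0.49 [134.3 278.8] rel [ 0.0366 -0.0021  0.004 ] ang 1.627
top red 9 [175.  222.1] [ 0.0358 -0.0012  0.004 ] 1.605447573235254
top dial ((0.5568750500679016, -0.10657844692468643), 37.246849060058594)
side red 7 [135. 279.] [ 0.0351 -0.0046  0.004 ] 1.700979590310698
side dial ((0.29448890686035156, -5.397406578063965), 33.46237564086914)
```

View pics/knob2.png

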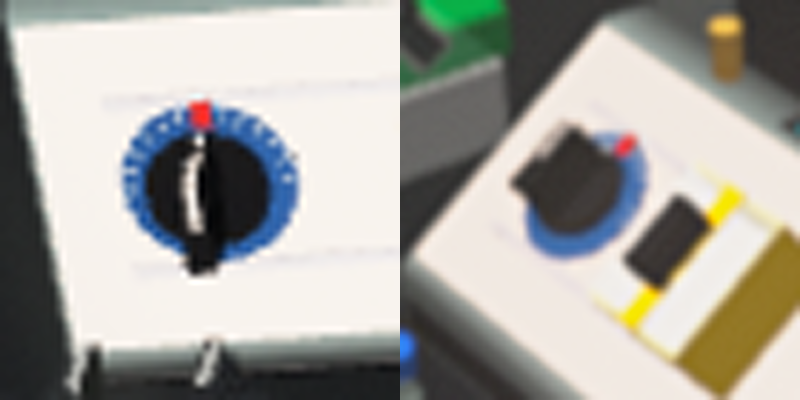

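```bash
python3 - <<'E'
from h import *
F,o=cons(*np.load("con.npy"))
def onf(c,at,hh):
    K,T=cal(c); dr=T[:3,:3]@np.linalg.inv(K)@[at[1],at[0],1]; e=T[:3,3]
    return F.T@(e+dr*(((o+F[:,2]*hh-e)@F[:,2])/(dr@F[:,2]))-o)-[.0855,.0635,0]
s=400/55
px=lambda x,y:[160+(y+.5)/s-.5,195+(x+.5)/s-.5]
for n,x,y,h in(("dialc",210,182,.001),("mark",201,115,.004),("skirtline",198,139,.0125),("barline hi",192,160,.0445),("barline lo",195,232,.0445),("barend",202,272,.044)): print(n,(1000*onf("top",px(x,y),h)).round(1))
s2=400/70; p2=lambda x,y:[110+(y+.5)/s2-.5,240+(x-400+.5)/s2-.5]
for n,x,y,h in(("mark",626,146,.004),("dialc",588,194,.001),("barR",617,172,.044),("ptr",553,142,.044),("lo",518,185,.044)): print("side",n,(1000*onf("side",p2(x,y),h)).round(1))
E
```

```text
dialc [0.7 0.1 1. ]
mark [34.6 -1.5  4. ]
skirtline [27.4 -0.4 12.5]
barline hi [33.3 -3.6 44.5]
barline lo [-0.7  0.3 44.5]
barend [-20.4   0.3  44. ]
side mark [35.1 -5.4  4. ]
side dialc [ 3.7 -3.4  1. ]
side barR [ 17.6 -53.5  44. ]
side ptr [10.7 -4.7 44. ]
side lo [-17.3  -5.2  44. ]
```

The left panel shows the bar straight up the slope. The skirt line at (198,139) is in line with the red mark at (201,115), so both are near 1.61. Now the lock.

```bash
python3 - <<'E'
from h import *
F,o=cons(*np.load("con.npy")); k=kt(F,np.pi/2)
f=lambda y,h:o+F@[.0855,.0635+y,h]
plan([(f(-.131,.125),k,50,5)])
im=ctrl.read_camera("top")[0]; H,S,V=cv2.split(cv2.cvtColor(im,cv2.COLOR_RGB2HSV)); v,u=np.mgrid[:400,:640]
K,T=cal("top")
def onf(at,hh):
    dr=T[:3,:3]@np.linalg.inv(K)@[at[1],at[0],1]; e=T[:3,3]
    return F.T@(e+dr*(((o+F[:,2]*hh-e)@F[:,2])/(dr@F[:,2]))-o)-[.0855,.0635,0]
t=((v>178)&(v<204)&(u>256)&(u<272)&(V<90)).astype(np.uint8); n,l,st,cc=cv2.connectedComponentsWithStats(t)
i=1+np.argmax(st[1:,4]); print(st[i],onf(cc[i][::-1],.07).round(4))
s=st[i]
for a in((s[1]-.5,s[0]-.5),(s[1]+s[3]-.5,s[0]+s[2]-.5)): print(onf(a,.08).round(4),onf(a,.052).round(4))
E
```

```text
clk 15.42 tcp [0.5149 0.3509 0.2174] rpy [-3.117 -0.611 -0.007] j [ 0.55  0.04  1.91 -0.46  0.69  2.41] op 0.0427 F [-0.3 -0.   0.1]
5 {"travel":[[0.03,0.66,0.13],[0.02,0.66,0.13],[0.02,0.66,0.13],[0.01,0.67,0.13],[0.01,0.66,0.13]],"dr":[[0,0,-0.1],[0,0,-0.11],[0,0,-0.1],[0.01,-0.01,-0.11],[0,0,-0.1]],"fingers":[50,50,50,50,50]}
[260 184   5  16  62] [ 0.0043 -0.1286  0.07  ]
[ 0.0367 -0.1249  0.08  ] [ 0.0226 -0.1209  0.052 ]
[-0.0187 -0.1338  0.08  ] [-0.0339 -0.13    0.052 ]
```

Request:
{"method": "step_arm", "body": {
  "travel": [
    [0.03, 0.65, 0.13],
    [0.03, 0.65, 0.13],
    [0.03, 0.65, 0.13],
    [0.02, 0.66, 0.13],
    [0.01, 0.66, 0.13],
    [0, 0, 0]
  ],
  "dr": [
    [0, 0, -0.1],
    [0, 0, -0.11],
    [0, 0, -0.1],
    [0, 0, -0.11],
    [0, 0, -0.1],
    [0, 0, 0]
  ],
  "fingers": [50, 50, 50, 50, 50, 50]
}}

```text
clock: 15.97
ee_pos: [0.5363, 0.2174, 0.197]
eef_rot: [3.14, -0.611, 0.035]
ft_force: [-0.1, -0.6, 0.4]
opening: 0.0426
grasp_force: 0.0
```

```bash
python3 - <<'E'
from h import *
F,o=cons(*np.load("con.npy")); k=kt(F,np.pi/2)
f=lambda y,h:o+F@[.0875,.0635+y,h]
p,r,s=pose(); print((p-f(0,0))@F)
plan([(f(-.129,.059),k,50,3)])
E
```

```text
[-0.00101742 -0.13270293  0.12496353]
clk 15.97 tcp [0.5363 0.2174 0.197 ] rpy [ 3.14  -0.611  0.035] j [ 0.25 -0.09  2.09 -0.24  0.55  1.95] op 0.0426 F [-0.1 -0.6  0.4]
3 {"travel":[[0.01,-0.03,0.55],[0.01,-0.03,0.55],[0.01,-0.04,0.55]],"dr":[[0.01,0,-0.01],[0.02,0,-0.01],[0.01,0,-0.02]],"fingers":[50,50,50]}
```

Request:
{"method": "step_arm", "body": {
  "travel": [
    [0.01, -0.03, 0.55],
    [0.01, -0.03, 0.55],
    [0.01, -0.02, 0.5],
    [0, 0, 0],
    [0, 0, 0],
    [0, 0, 0],
    [0, 0, 0],
    [0, 0, 0]
  ],
  "dr": [
    [0, 0, 0],
    [0, 0, 0],
    [0, 0, 0],
    [0, 0, 0],
    [0, 0, 0],
    [0, 0, 0],
    [0, 0, 0],
    [0, 0, 0]
  ],
  "fingers": [50, 50, 50, 50, 0, 0, 0, 0],
  "newtons": 30
}}

```text
clock: 16.63
ee_pos: [0.574, 0.2263, 0.1482]
eef_rot: [-3.141, -0.615, 0.038]
ft_force: [0.7, 0.1, -1.5]
opening: 0.011
grasp_force: 32.6
```

```bash
python3 - <<'E'
from h import *
F,o=cons(*np.load("con.npy")); k=kt(F,np.pi/2)
f=lambda y,h:o+F@[.0875,.0635+y,h]
p,r,s=pose(); q=(p-f(0,0))@F; print(q,r.inv().apply(s["ft_force"]),s["opening"],s["grasp_force"])
plan([(p-F[:,1]*q[1]+F[:,1]*.001,r,0,7)])
E
```

```text
[ 0.0021076  -0.12520977  0.06318147] [-0.33130351 -0.07005021  1.63863863] 0.01104960566190246 32.571685910224915
clk 16.63 tcp [0.574  0.2263 0.1482] rpy [-3.141 -0.615  0.038] j [ 0.25  0.09  2.03 -0.29  0.43  2.  ] op 0.011 F [ 0.7  0.1 -1.5]
7 {"travel":[[0,-0.45,0],[0,-0.45,0],[0,-0.45,0],[0,-0.45,0],[0,-0.45,0],[0,-0.45,0],[0,-0.46,0]],"dr":[[0,0,0],[0,0,0],[0,0,0],[0,0,0],[0,0,0],[0,0,0],[0,0,0]],"fingers":[0,0,0,0,0,0,0]}
```

Request:
{"method": "step_arm", "body": {
  "travel": [
    [0, -0.3, 0],
    [0, -0.45, 0],
    [0, -0.45, 0],
    [0, -0.45, 0],
    [0, -0.45, 0],
    [0, -0.45, 0],
    [0, -0.3, 0],
    [0, -0.1, 0],
    [0, 0, 0]
  ],
  "dr": [
    [0, 0, 0],
    [0, 0, 0],
    [0, 0, 0],
    [0, 0, 0],
    [0, 0, 0],
    [0, 0, 0],
    [0, 0, 0],
    [0, 0, 0],
    [0, 0, 0]
  ],
  "fingers": [0, 0, 0, 0, 0, 0, 0, 0, 0]
}}

```text
clock: 17.38
ee_pos: [0.5685, 0.3456, 0.1481]
eef_rot: [-3.14, -0.614, 0.039]
ft_force: [-6.0, 1.3, 2.2]
opening: 0.0108
grasp_force: 33.6
```

Request:
{"method": "step_arm", "body": {
  "travel": [
    [0, -0.1, 0],
    [0, -0.05, 0],
    [0, 0, 0]
  ],
  "dr": [
    [0, 0, 0],
    [0, 0, 0],
    [0, 0, 0]
  ],
  "fingers": [0, 0, 0]
}}

```text
clock: 17.63
ee_pos: [0.5683, 0.3505, 0.1481]
eef_rot: [-3.141, -0.614, 0.038]
ft_force: [-7.0, -1.0, 3.9]
opening: 0.0114
grasp_force: 33.8
```

Request:
{"method": "step_arm", "body": {
  "travel": [
    [0, -0.05, 0],
    [0, -0.05, 0],
    [0, 0, 0]
  ],
  "dr": [
    [0, 0, 0],
    [0, 0, 0],
    [0, 0, 0]
  ],
  "fingers": [0, 0, 0]
}}

```text
clock: 17.88
ee_pos: [0.5681, 0.3532, 0.1481]
eef_rot: [3.14, -0.613, 0.038]
ft_force: [-8.5, -5.8, 6.1]
opening: 0.0113
grasp_force: 34.2
```

Request:
{"method": "step_arm", "body": {
  "travel": [
    [0, -0.05, 0],
    [0, -0.05, 0],
    [0, 0, 0]
  ],
  "dr": [
    [0, 0, 0],
    [0, 0, 0],
    [0, 0, 0]
  ],
  "fingers": [0, 0, 0]
}}

```text
clock: 18.13
ee_pos: [0.5681, 0.3536, 0.148]
eef_rot: [3.133, -0.611, 0.038]
ft_force: [-11.9, -20.4, 14.0]
opening: 0.011
grasp_force: 35.4
```

Request:
{"method": "step_arm", "body": {
  "travel": [
    [0, -0.04, 0],
    [0, 0, 0],
    [0, 0, 0]
  ],
  "dr": [
    [0, 0, 0],
    [0, 0, 0],
    [0, 0, 0]
  ],
  "fingers": [0, 0, 0]
}}

```text
clock: 18.38
ee_pos: [0.5681, 0.3537, 0.148]
eef_rot: [3.131, -0.61, 0.038]
ft_force: [-14.9, -27.0, 16.9]
opening: 0.0113
grasp_force: 35.8
```

Request:
{"method": "step_arm", "body": {
  "travel": [
    [0, 0, 0],
    [0, 0, 0],
    [0, 0, 0],
    [0, 0, -0.5],
    [0, 0, -1],
    [0, 0, -1],
    [0, 0, -1],
    [0, 0, -1],
    [0, 0, -0.5],
    [0, 0, 0]
  ],
  "dr": [
    [0, 0, 0],
    [0, 0, 0],
    [0, 0, 0],
    [0, 0, 0],
    [0, 0, 0],
    [0, 0, 0],
    [0, 0, 0],
    [0, 0, 0],
    [0, 0, 0],
    [0, 0, 0]
  ],
  "fingers": [50, 50, 50, 50, 50, 50, 50, 50, 50, 50]
}}

```text
clock: 19.22
ee_pos: [0.4536, 0.3575, 0.3179]
eef_rot: [-3.133, -0.623, 0.036]
ft_force: [0.8, 1.0, -0.3]
opening: 0.0427
grasp_force: 0.0
```

```bash
python3 - <<'E'
from h import *
im=ctrl.read_camera("side")[0]; im2=ctrl.read_camera("top")[0]
b=cv2.resize(im[100:340,200:500,::-1],(400,320),interpolation=cv2.INTER_CUBIC);a=cv2.resize(im2[140:260,190:340,::-1],(400,320),interpolation=cv2.INTER_CUBIC)
cv2.imwrite("pics/end.png",np.hstack([a,b])); print(ctrl.read_state()["clock"])
F,o=cons(*np.load("con.npy")); q=proj("top",o+F@[.0855,.0635,.07]); print("tab expected in left crop",(q-[190,140])*2.667)
E
```

```text
19.3167
tab expected in left crop [ 80.51014084 147.16768192]
```

View pics/end.png

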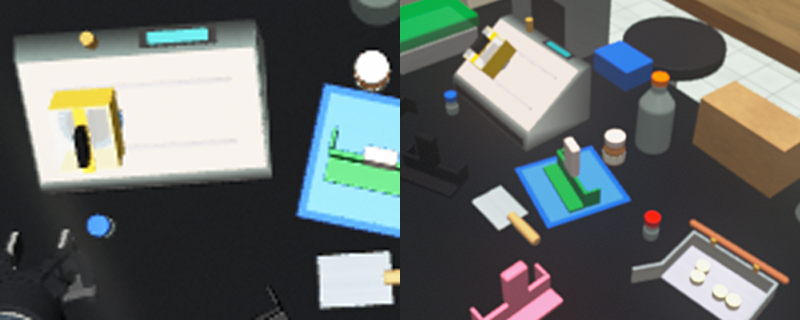

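The hood is home over the knob, with its tab at (82,147) against an expected (80.5,147). The pusher stands upright in the middle of the mat, the four tablets are in the bay, and the other things are where they were.

```bash
python3 -c "
from rig import ctrl
print(ctrl.hand_in())"
```

```text
the job is handed in; nothing more can be done
None
```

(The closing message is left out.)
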